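Stack the roe grader's discs with alternating tabs on the leaning splined hub

TASK

Rebuild the roe grader's disc pack on the leaning hub, which already carries one yellow plate: slide the blue toothed disc fully home over the splines with its lift tab on the side opposite to that yellow plate's tab, then put the loose yellow plate on top, over both brass dowels at once and fully home, with its tab opposite to the blue disc's tab. Lower each part along the hub, do not drop it, leave the pack released, and do not disturb the jars, tools and other small things around.

Things in the scene. Friction and masses are not known exactly. Their poses are not given: they have to be found in the camera images.
- hub: Splined hub, fixed, on an aluminium flange 136 (x) by 100 (y) mm on a dark stand. Origin: centre of the flange's top face, on the axis, 80 mm above the table. z = hub axis, leaning 30 degrees from vertical towards the robot (tilt the tool likewise); x up the slope, away from the robot; y left seen from the robot. A yellow plate like the loose one is fixed on the flange, its tab at -y
- hub_tip (a point): Tip of the steel hub, on its axis 56 mm above the flange. Core 26 mm in diameter, tapering over the last 7 mm; six ribs 5 mm wide, every 60 degrees starting at hub +x, reach 36 mm diameter and end 46 mm above the flange
- dowel_upper (a point): Tip of the upper brass dowel: hub frame (52, 0, 49) mm; 8 mm in diameter, pointed over the last 6 mm, parallel to the hub axis
- dowel_lower (a point): Tip of the lower brass dowel: hub frame (-52, 0, 49) mm; like the upper one
- fixed_tab (a point): Centre of the top of the fixed yellow plate's lift lug: hub frame (0, -62, 24) mm
- disc_home (a point): Where the blue disc's origin lies when fully home on the fixed plate's collar: hub frame (0, 0, 14) mm. Its axes are then along the hub's axes: tab at hub +y
- plate_home (a point): Where the loose yellow plate's origin lies when fully home on the blue disc's collar: hub frame (0, 0, 28) mm. It is then turned half round about the hub axis: tab at hub -y
- toothed_disc: Blue toothed disc: ring 84 mm across, 6 mm thick, raised collar on its upper face (64 mm across, top 14 mm above underside), one lift tab at local +y. Origin: centre of the underside, z up. Starts flat on the table, collar up; about 90 g
- disc_bore (a point): Centre of the blue disc's 40 mm bore, 6 mm above the underside. Six inward teeth 7.5 mm wide, 6 mm thick, reach in to 30 mm diameter, the first at 30 degrees from local x; they pass between the hub's ribs with about 2 mm clearance sideways and 0.1 rad in yaw
- disc_tab (a point): Centre of the top of the blue disc's lift lug, 62 mm from its axis along local +y, 24 mm above its underside. The upright lug is 12 mm wide (local x), 20 mm long (local y, 52 to 72 mm), reaching from the underside to this top; grip it across the 12 mm
- spacer_plate: Loose yellow plate: ring 84 mm across, 6 mm thick, raised collar on its upper face (64 mm across, top 14 mm above underside), one lift tab at local +y. Origin: centre of the underside, z up. Starts flat on the table, collar up; about 90 g. 44 mm smooth bore, clears the hub ribs by 4 mm; an ear with a hole at local +x and another at -x
- ear_hole_a (a point): Upper mouth of the yellow plate's ear hole at local (52, 0, 6) mm: 12 mm in diameter, through, in an ear 26 mm square and 6 mm thick; goes over either 8 mm dowel with 2 mm clearance all round
- ear_hole_b (a point): The same for the hole at local (-52, 0, 6) mm
- plate_tab (a point): Centre of the top of the loose yellow plate's lift lug, 62 mm from its axis along local +y, 24 mm above its underside. The upright lug is 12 mm wide (local x), 20 mm long (local y, 52 to 72 mm), reaching from the underside to this top; grip it across the 12 mm
- jar_a: Bystander: closed orange jar, white lid, 68 mm diameter, 65 mm high; origin centre of its underside
- jar_b: Bystander: closed orange jar, white lid, 68 mm diameter, 65 mm high; origin centre of its underside
- jar_c: Bystander: closed orange jar, black lid, 68 mm diameter, 65 mm high; origin centre of its underside
- spoon: Bystander: spoon lying between the robot and the work, along its local x
- wash_brush: Bystander: blue brush lying beyond the hub stand, along its local x
- spare_washer: Bystander: black rubber ring 60 mm across, 8 mm high, flat on the table
- lid_stack: Bystander: stack of brass-coloured jar lids, 70 mm diameter, 30 mm high
Things that resemble listed ones, but are neither listed nor needed, are in the scene too. What is shaped like the toothed_disc but black is not meant.

How it is judged:
On the way, in this order (a step that is already met when the one before it is completed fails the run):
1. the blue toothed disc is fully home on the splines, its tab opposite to the fixed yellow plate's tab (z of toothed_disc in the frame of hub between 0.011 and 0.017 m and angle between the z axis of toothed_disc and the z axis of hub, either way round below 0.06 rad and x of toothed_disc in the frame of hub between -0.005 and 0.005 m and y of toothed_disc in the frame of hub between -0.005 and 0.005 m and y of disc_tab in the frame of hub above 0.055 m and z of disc_tab in the frame of hub above 0.029 m), for 0.2 s.
2. the loose yellow plate is over both dowels, fully home on the blue disc, its tab opposite to the blue disc's tab (z of spacer_plate in the frame of hub between 0.025 and 0.031 m and angle between the z axis of spacer_plate and the z axis of hub, either way round below 0.06 rad and x of spacer_plate in the frame of hub between -0.005 and 0.005 m and y of spacer_plate in the frame of hub between -0.005 and 0.005 m and y of plate_tab in the frame of hub below -0.055 m and z of plate_tab in the frame of hub above 0.043 m), for 0.2 s.
At the end, for the whole second after the job is handed in: In the hub's frame: blue disc underside at z = 14 mm, yellow plate at z = 28 mm (within 3 mm), both centred within 5 mm in x and y, parallel to the flange within 0.06 rad, collar up; disc tab at y over 55 mm, plate tab at y under -55 mm; both released and at rest (all of step 1 and all of step 2 and linear speed of each of toothed_disc, spacer_plate below 0.02 m/s and contact force between the fingers and toothed_disc below 0.1 N and contact force between the fingers and spacer_plate below 0.1 N); the robot touches nothing.
It fails at once if a bystander (jar, spoon, brush, rubber ring, lids) is moved by more than 30 mm (distance of any of jar_a, jar_b, jar_c, spoon, wash_brush, spare_washer, lid_stack from where it was at the start of the episode above 0.03 m).
It fails at once if the blue disc is dropped onto the hub or flung at it: faster than 0.5 m/s within 80 mm of the hub's foot (distance between toothed_disc and hub below 0.08 m and linear speed of toothed_disc above 0.5 m/s).
It fails at once if the yellow plate is dropped onto the hub or flung at it: faster than 0.5 m/s within 80 mm of the hub's foot (distance between spacer_plate and hub below 0.08 m and linear speed of spacer_plate above 0.5 m/s).
It also fails if it takes over 62 s, if anything falls off the work surface, if the arm or the gripper's body presses on something with over 40 N, if the wrist force passes 120 N, or if a joint passes its speed limit or range.

ROBOT

A 6-joint arm with a two-finger parallel gripper is mounted at the origin on the work surface. World frame = base frame: x ahead of the robot, y to its left, z up, the work surface at z = 0. Lengths are in m, angles in rad, forces in N, time in s.
With the tool pointing down it reaches from about 0.425 to 0.95 m from the base axis. Payload 3.5 kg.
Tool frame: the origin (TCP) lies between the finger pads; the fingertips stand 17 mm ahead of it and the grasp point (between the pads) lies 2 mm behind it (ctrl.tip_reach is the distance from the TCP to the fingertips, in m); z points along the fingers, y is the direction in which the jaws open and shut (so a half turn about z gives the same grasp; the last joint's range is limited). The gripper opens to 85 mm and grips with 20 to 120 N. Pads are 22 mm wide; open, the fingers measure 114 mm over their backs; the gripper's body (76 mm by 85 mm) begins 54 mm behind the grasp point. The pads swing forward as they close: fully open they stand 13 mm farther back than shut.
Start: joints at [1.164, 0.286, 1.577, -0, 1.279, -0.15], TCP at [0.171, 0.653, 0.248] pointing down, gripper open.
Joint ranges: [-2.77, 2.77], [-0.9, 2.22], [0.21, 2.48], [-1.53, 4.67], [0.24, 2.81], [-2.84, 2.84]. Speed limits (rad/s): [2.79, 2.79, 3.14, 3.14, 3.14, 3.14].

INTERFACE

Orientations are given as a unit quaternion [x, y, z, w].
In Python, from plant import monitor, imaging, workorder, ctrl gives the robot as it stands.
- The arm moves only by the tool send_rows, never from a script. Its argument "rows" is a list of rows, each a list of 4 numbers: the shift along the world's x, y, z normalised to -1 to 1, where 1 is 0.3 m, then the turn about the world's z normalised to -1 to 1, where 1 is 360 degrees. A call has 1 to 20 rows; each row is the pose to reach, as a shift and turn from the pose commanded when the call began, turning the shorter way round; what a row does not reach only later rows make up. A row lasts 1/8 s, in which the tool goes at most 62.5 mm and 10.7 degrees, less where a joint would pass 70% of its speed; a pose out of reach is approached as far as the arm can. A call with a number of a shift or a turn outside -1 to 1 is refused whole. A call with a gripper value outside its range is refused whole. "jaw" is the closure, from 0 (fully open) to 1 (shut), set as the call begins (left out, the last holds). The fingers move at their own pace and stop on an object; "newtons" is the grip in N (left out, the last holds). Time passes only in rows, so rows that repeat a pose let the fingers close. It gives the time, the measured TCP pose, the force and the opening at its end, in the units of the state.
- monitor.get_state(): the state, without advancing time (a new reading comes with each control period).
- imaging.read_camera(name): name is "scene" or "top" or "wrist"; returns the picture (384x512x3 uint8, red, green, blue); there is no depth.
- imaging.calibration(name): a dict with "intrinsics" (3x3 intrinsics, pixels), "cam_to_world" (4x4, takes a point from camera to world coordinates). Camera axes: x right, y up, looking along -z (the intrinsics and any distortion apply to the point x, -y, -z); pixel columns grow to the right and rows downward; lengths in m; the calibration is good to about 2 mm. A picture is of the moment at which its call begins: read the wrist's pose just before it. calibration takes no time and is no camera call; for the wrist camera it gives the pose at the moment of the call.
- workorder.sign_off(): hands the job in, once; it reports no verdict.
The state is a dict: "time": time; "qpos": joint angles; "dq": joint speeds; "joint_efforts": joint torques, N m; "eef_pos": TCP position; "tcp_rot": TCP orientation; "contact_force": force on the tool from outside, world axes, zero at the start; "wrist_torque": the same for the moment, N m; "opening": opening from 0.0 (shut) to 1.0 (fully open).
Only numpy, scipy, OpenCV 4.12 (cv2) and the standard library are available. Lean on these libraries where they do the work, as an engineer would, in place of code of your own. Each camera call takes 0.05 s, during which the arm holds its last target.

## Working session

There is one attempt and no reset: what is moved stays moved. The work goes in short steps, Python scripts to look and compute and a tool call to move; the robot and the scene stay as the last step left them, time stands still between calls to the robot, and variables do not carry over. Pictures are saved under pics/ and viewed, and the job is handed in when it is done.

Besides the shell and the picture viewer there is one more tool, called after ">>>" as name([rows], argument=value, ...), one row to a line, values as JSON. send_rows: Moves the arm, as the interface text tells. Scaled input: -1 to 1 covers 0.3 m each way for a shift and 360 degrees each way for a turn. Its arguments: {"type":"object","properties":{"rows":{"type":"array"},"jaw":{"type":"number"},"newtons":{"type":"number"}},"required":["rows"]}

```bash
ls -la; mkdir -p pics; python3 - <<'E'
from plant import monitor, imaging, workorder, ctrl
import cv2
print(monitor.get_state()); print([x for x in dir(ctrl) if x[0]!='_'],ctrl.tip_reach)
for n in ("scene","top","wrist"):
    im=imaging.read_camera(n); cv2.imwrite(f"pics/{n}0.png",im[:,:,::-1]); c=imaging.calibration(n); print(n,c)
E
```

```text
total 12
drwxr-xr-x  3 agent agent 4096 Dec  6 20:02 .
drwxr-xr-x 23 root  root  4096 Dec  6 20:02 ..
drwxr-xr-x  2 agent agent 4096 Dec  6 20:02 pics
{'time': 0.0, 'qpos': array([ 1.16400505e+00,  2.87181958e-01,  1.57818733e+00,  9.02964789e-06,
        1.27859375e+00, -1.50019424e-01]), 'dq': array([ 0.0002601 , -0.00177479,  0.00048273, -0.0007141 , -0.00149131,
        0.00050139]), 'joint_efforts': array([-1.18051314e-03, -4.05981553e+01, -2.92622888e+01, -1.76750614e-04,
        5.88117764e-03,  3.98229759e-06]), 'eef_pos': array([0.17115677, 0.65229898, 0.24693067]), 'tcp_rot': array([ 1.28034728e-01,  9.91768977e-01, -1.13836921e-03, -3.29873474e-04]), 'contact_force': array([ 0.04205994, -0.22785867,  0.77463746]), 'wrist_torque': array([-0.05807347,  0.02116326, -0.05693886]), 'opening': 1.000945799995535}
['Unreachable', 'tip_reach'] 0.017
scene {'intrinsics': array([[430.34602621,   0.        , 254.10012918],
       [  0.        , 430.34602621, 195.27803565],
       [  0.        ,   0.        ,   1.        ]]), 'cam_to_world': array([[ 0.02737996, -0.85612182,  0.5160482
[... 375 characters left out ...]
 'cam_to_world': array([[ 0.02526469,  0.99095599, -0.13178744,  0.28924659],
       [-0.99961437,  0.02352284, -0.01475747, -0.04373166],
       [-0.01152399,  0.13210946,  0.99116814,  1.44489965],
       [ 0.        ,  0.        ,  0.        ,  1.        ]])}
wrist {'intrinsics': array([[272.8708295 ,   0.        , 255.5601941 ],
       [  0.        , 272.8708295 , 190.69972211],
       [  0.        ,   0.        ,   1.        ]]), 'cam_to_world': array([[ 0.25431177, -0.93115843, -0.26128435,  0.1050189 ],
       [ 0.96711865,  0.24411222,  0.07134948,  0.6712238 ],
       [-0.00265497, -0.27083798,  0.96262129,  0.37394333],
       [ 0.        ,  0.        ,  0.        ,  1.        ]])}
```

View pics/scene0.png

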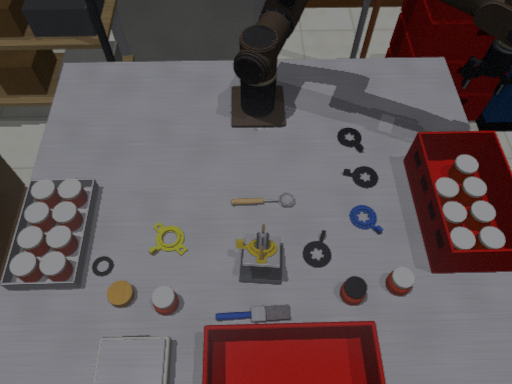

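View pics/top0.png

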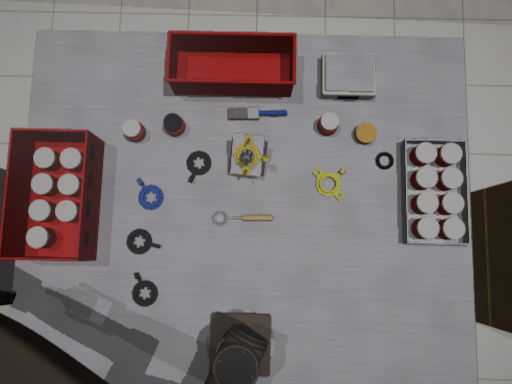

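View pics/wrist0.png

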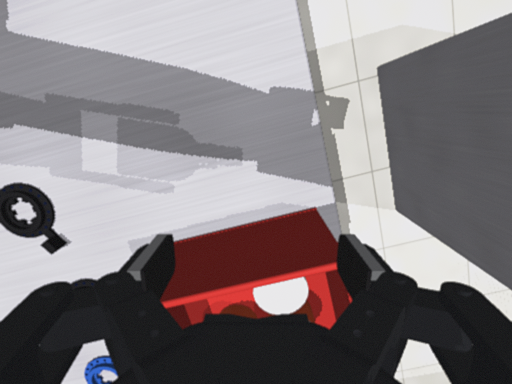

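```bash
cat > h.py <<'E'
import numpy as np, cv2
from plant import monitor, imaging, workorder, ctrl
from scipy.spatial.transform import Rotation as R
def cal(n): 
    c=imaging.calibration(n); return c["intrinsics"],c["cam_to_world"]
def proj(P,K,T):
    P=np.atleast_2d(P); q=(P-T[:3,3])@T[:3,:3]; q=q*[1,-1,-1]; u=q@K.T; return u[:,:2]/u[:,2:]
def ray(uv,K,T):
    d=np.linalg.inv(K)@[uv[0],uv[1],1]; return T[:3,:3]@(d*[1,-1,-1])
def atz(uv,z,K,T):
    d=ray(uv,K,T); o=T[:3,3]; return o+d*(z-o[2])/d[2]
def snap(n,name):
    c=cal(n); im=imaging.read_camera(n); 
    cv2.imwrite(f"pics/{name}.png",im[:,:,::-1]); np.savez(f"pics/{name}.npz",K=c[0],T=c[1],im=im); return im,c[0],c[1]
def load(name):
    d=np.load(f"pics/{name}.npz"); return d["im"],d["K"],d["T"]
def crop(im,x0,y0,x1,y1,s,name): 
    cv2.imwrite(f"pics/{name}.png",cv2.resize(im[y0:y1,x0:x1,::-1],None,fx=s,fy=s,interpolation=cv2.INTER_CUBIC))
E
python3 - <<'E'
from h import *
for n in("top","scene"):
    K,T=cal(n)
    im=cv2.imread(f"pics/{n}0.png")[:,:,::-1]; np.savez(f"pics/{n}0.npz",K=K,T=T,im=im)
im,K,T=load("top0")
for nm,uv in dict(blue=(151,197),btab=(139,181),yel=(329,183),ytab=(343,170),hub=(247,153)).items(): print(nm,atz(uv,0.01,K,T))
a=im[140:240,110:210]; b=im[140:240,280:380]; c=im[110:210,200:300]
cv2.imwrite("pics/c0.png",cv2.resize(np.hstack([a,b]),None,fx=4,fy=4,interpolation=cv2.INTER_CUBIC)[:,:,::-1])
E
```

```text
blue [0.46188669 0.30799024 0.01      ]
btab [0.51460535 0.35104908 0.01      ]
yel [ 0.5226656  -0.28054844  0.01      ]
ytab [ 0.56751509 -0.32691524  0.01      ]
hub [ 0.61801558 -0.00623397  0.01      ]
```

View pics/c0.png

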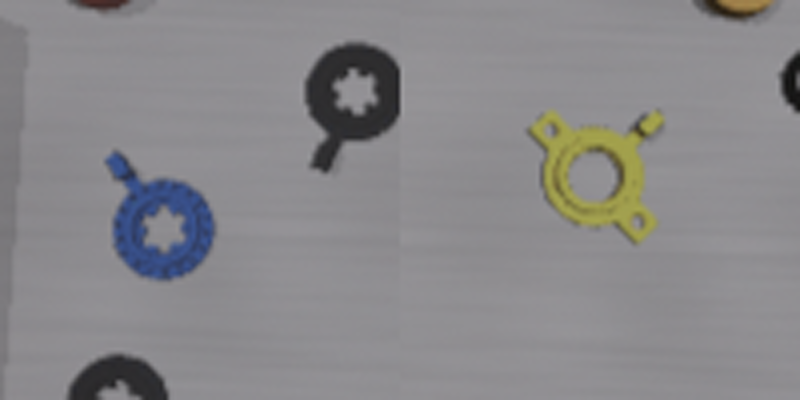

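>>> send_rows([
  [0.97, -0.97, 0, -0.1],
  [0.97, -0.97, 0, -0.1],
  [0.97, -0.97, 0, -0.1],
  [0.97, -0.97, 0, -0.1],
  [0.97, -0.97, 0, -0.1],
  [0.97, -0.97, 0, -0.1],
  [0.97, -0.97, 0, -0.1],
], jaw=0.6, newtons=60)

```text
time: 1.02
eef_pos: [0.464, 0.3595, 0.248]
tcp_rot: [0.429, 0.903, -0.0, 0.0]
contact_force: [-0.2, 0.4, -0.2]
opening: 0.402
```

>>> send_rows([
  [0.15, -0.05, -0.2, 0],
  [0.15, -0.05, -0.2, 0],
  [0.15, -0.05, -0.2, 0],
  [0.15, -0.05, -0.2, 0],
])

```text
time: 1.52
eef_pos: [0.5072, 0.348, 0.19]
tcp_rot: [0.428, 0.904, 0.001, 0.001]
contact_force: [-0.4, -0.4, -0.1]
opening: 0.399
```

```bash
python3 - <<'E'
from h import *
im,K,T=snap("wrist","w1"); s=monitor.get_state(); print(s["time"],s["eef_pos"],s["tcp_rot"],s["opening"])
im,K,T=load("top0"); crop(im,200,110,290,190,7,"hubtop")
im,K,T=load("scene0"); crop(im,220,210,300,290,7,"hubscene")
E
```

```text
1.575 [0.50722918 0.34809317 0.19030012] [4.27554703e-01 9.03988349e-01 1.17660464e-03 8.10809976e-04] 0.39986954798983854
```

View pics/w1.png

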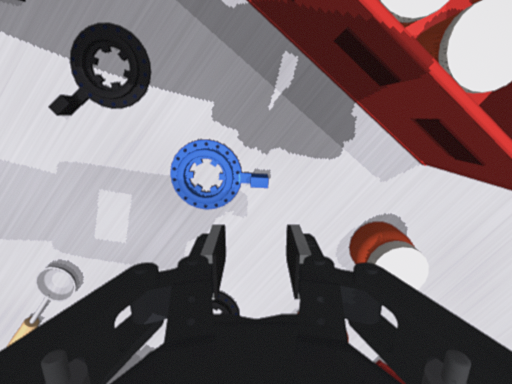

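View pics/hubtop.png

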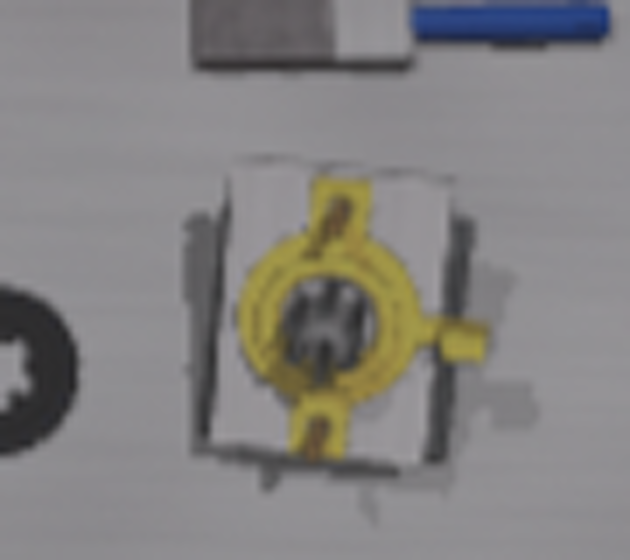

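View pics/hubscene.png

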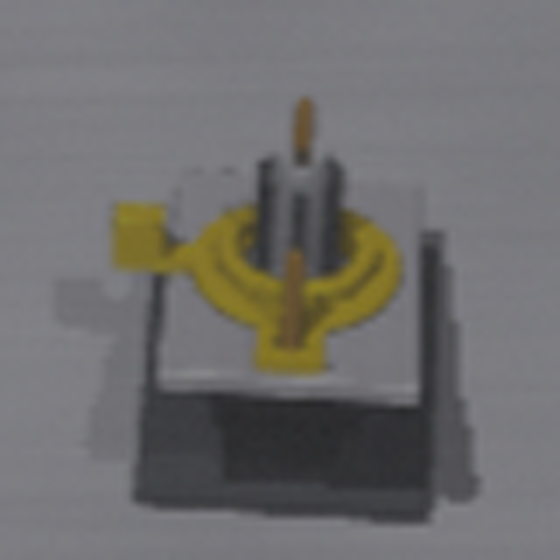

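```bash
cat > fit.py <<'E'
from h import *
from scipy.optimize import minimize
def circ(r,z,n=48):
    a=np.linspace(0,2*np.pi,n,endpoint=False); return np.c_[r*np.cos(a),r*np.sin(a),0*a+z]
def box(x0,x1,y0,y1,z0,z1): return np.array([[x,y,z] for x in(x0,x1) for y in(y0,y1) for z in(z0,z1)],float)
def parts(ears=False):
    p=[np.r_[circ(42,0),circ(42,6)],np.r_[circ(32,6),circ(32,14)],box(-6,6,52,72,0,24),box(-5,5,38,54,0,6)]
    if ears: p+=[box(39,65,-13,13,0,6),box(-65,-39,-13,13,0,6)]
    return [q/1000 for q in p]
S=4
def render(ps,Rm,t,K,T,shape):
    m=np.zeros((shape[0]*S,shape[1]*S),np.uint8)
    for p in ps:
        uv=proj(p@Rm.T+t,K,T); h=cv2.convexHull(((uv+0.5)*S).astype(np.float32))
        cv2.fillConvexPoly(m,np.round(h*16).astype(np.int32),1,shift=4)
    return m
def fillmask(mask):
    cs,_=cv2.findContours(mask.astype(np.uint8),cv2.RETR_EXTERNAL,cv2.CHAIN_APPROX_NONE)
    c=max(cs,key=cv2.contourArea); m=np.zeros(mask.shape,np.uint8); cv2.drawContours(m,[c],-1,1,-1); return m
def colmask(im,col):
    hsv=cv2.cvtColor(im,cv2.COLOR_RGB2HSV)
    lo,hi={'b':((105,110,40),(125,255,255)),'y':((22,110,50),(36,255,255))}[col]
    return cv2.inRange(hsv,lo,hi)>0
def fit(mask,K,T,x0,posef,ears=False,step=None):
    big=cv2.resize(mask.astype(np.float32),None,fx=S,fy=S,interpolation=cv2.INTER_LINEAR)>0.5
    ps=parts(ears)
    def cost(x):
        Rm,t=posef(x); m=render(ps,Rm,t,K,T,mask.shape)>0
        return 1-(m&big).sum()/max(1,(m|big).sum())
    x0=np.array(x0,float); step=step if step is not None else np.array([.008,.008,.08])
    sim=np.vstack([x0]+[x0+np.eye(len(x0))[i]*step[i] for i in range(len(x0))])
    r=minimize(cost,x0,method="Nelder-Mead",options=dict(initial_simplex=sim,xatol=1e-5,fatol=1e-5,maxiter=400)); return r.x,r.fun
def flat(x): return R.from_euler('z',x[2]).as_matrix(),np.array([x[0],x[1],0])
E
python3 - <<'E'
from fit import *
for n,col,x0 in (("w1",'b',[.462,.308,np.radians(39-90)]),("top0",'b',[.462,.308,np.radians(39-90)]),("scene0",'b',[.462,.308,np.radians(39-90)]),("top0",'y',[.5227,-.2805,np.radians(44)]),("scene0",'y',[.5227,-.2805,np.radians(44)])):
    im,K,T=load(n); m=colmask(im,col)
    uv=proj([[x0[0],x0[1],0]],K,T)[0].astype(int); w=90 if n=="w1" else 30
    k=np.zeros(m.shape,bool); k[max(0,uv[1]-w):uv[1]+w,max(0,uv[0]-w):uv[0]+w]=1; m=fillmask(m&k)
    x,f=fit(m,K,T,x0,flat,col=='y'); print(n,col,x[:2].round(4),"tabdeg",np.degrees(x[2])+90,"1-IoU",round(f,3),m.sum())
E
```

```text
w1 b [0.463  0.3115] tabdeg 36.208146270757844 1-IoU 0.056 4176
top0 b [0.4636 0.3119] tabdeg 36.76596092112367 1-IoU 0.137 481
scene0 b [0.4623 0.3142] tabdeg 37.68743528246251 1-IoU 0.118 542
top0 y [ 0.5215 -0.2788] tabdeg 133.77802922934717 1-IoU 0.173 604
scene0 y [ 0.5218 -0.2769] tabdeg 133.77455842493035 1-IoU 0.203 713
```

>>> send_rows([
  [0.02, 0.003, -0.367, -0.0083],
  [0.02, 0.003, -0.367, -0.0083],
  [0.02, 0.003, -0.367, -0.0083],
  [0.02, 0.003, -0.367, -0.0083],
], jaw=0.66)

```text
time: 2.08
eef_pos: [0.5146, 0.349, 0.0812]
tcp_rot: [0.451, 0.892, 0.002, 0.001]
contact_force: [-0.7, -0.2, 1.1]
opening: 0.337
```

```bash
python3 - <<'E'
from fit import *
im,K,T=snap("wrist","w2"); s=monitor.get_state(); print(s["time"],s["qpos"],s["eef_pos"],s["tcp_rot"],s["opening"])
im,K,T=load("w2"); x=[.463,.3115,np.radians(36.4-90)]
m=fillmask(colmask(im,'b')); r=fit(m,K,T,x,flat); print(r,np.degrees(r[0][2])+90)
crop(im,120,60,392,330,2.2,"w2c")
E
```

```text
2.125 [ 4.32748471e-01  3.52637518e-01  1.82152841e+00  4.95029732e-05
  9.61450082e-01 -2.01540939e-01] [0.51518381 0.34914628 0.08193341] [0.45133901 0.89234756 0.00235531 0.00183928] 0.33785837086339054
(array([ 0.46302264,  0.31108652, -0.93254341]), np.float64(0.06210473546197748)) 36.56919823754578
```

View pics/w2.png

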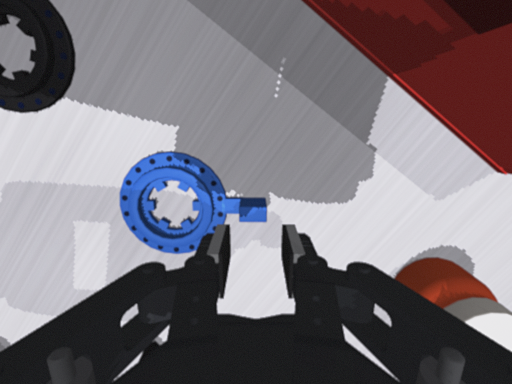

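>>> send_rows([
  [0, 0, -0.16, 0],
  [0, 0, -0.16, 0],
  [0, 0, -0.16, 0],
  [0, 0, -0.16, 0],
])

```text
time: 2.62
eef_pos: [0.523, 0.3522, 0.041]
tcp_rot: [0.452, 0.892, 0.01, 0.008]
contact_force: [5.8, 2.6, 11.7]
opening: 0.341
```

```bash
python3 - <<'E'
from fit import *
im,K,T=snap("wrist","w3"); s=monitor.get_state(); print(s["time"],s["dq"],s["eef_pos"],s["tcp_rot"],s["opening"],s["contact_force"])
crop(im,130,130,380,310,3,"w3c")
E
```

```text
2.675 [ 0.00015875 -0.00151901 -0.00107568  0.00240041 -0.00078087  0.00063562] [0.52299069 0.35222572 0.04100453] [0.45161022 0.89211827 0.01032558 0.00816024] 0.3403916001557474 [ 5.54461873  3.62884762 11.73188559]
```

View pics/w3c.png

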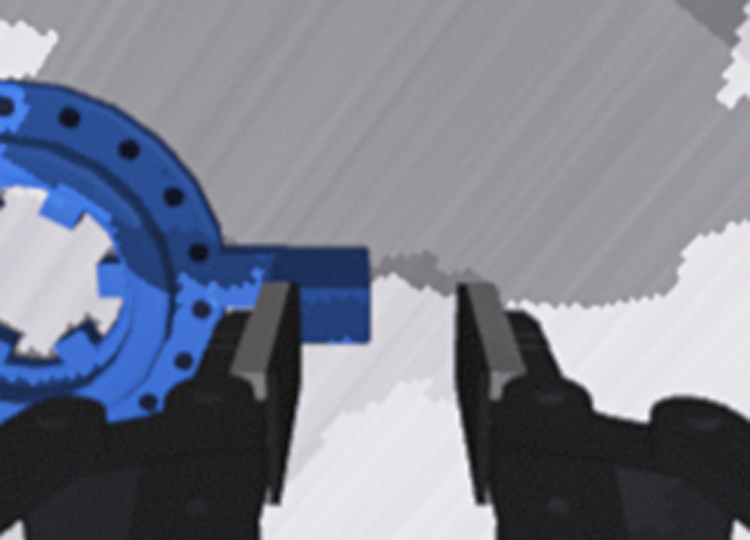

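```bash
python3 - <<'E'
from fit import *
for n,tcp in (("w2",[.5152,.3491,.0819]),("w3",[.523,.3522,.041])):
    im,K,T=load(n)
    x=[.463,.3111,np.radians(36.5-90)]
    Rm,t=flat(x); o=im.copy()
    big=cv2.resize(o,None,fx=3,fy=3,interpolation=cv2.INTER_CUBIC)
    for p in parts():
        h=cv2.convexHull(proj(p@Rm.T+t,K,T).astype(np.float32)); cv2.polylines(big,[np.round(h*3).astype(int)],True,(255,0,0),1)
    j=np.array([np.cos(np.radians(36.4)),np.sin(np.radians(36.4)),0]); tcp=np.array(tcp)
    for s in(-.0143,0,.0143):
        for dz in (0,-.015):
            u=proj(tcp+j*s+[0,0,dz],K,T)[0]; cv2.circle(big,(int(u[0]*3),int(u[1]*3)),4,(0,255,0),-1)
    cv2.imwrite(f"pics/{n}o.png",big[360:960,380:1180,::-1])
E
```

```text
(no output)
```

View pics/w2o.png

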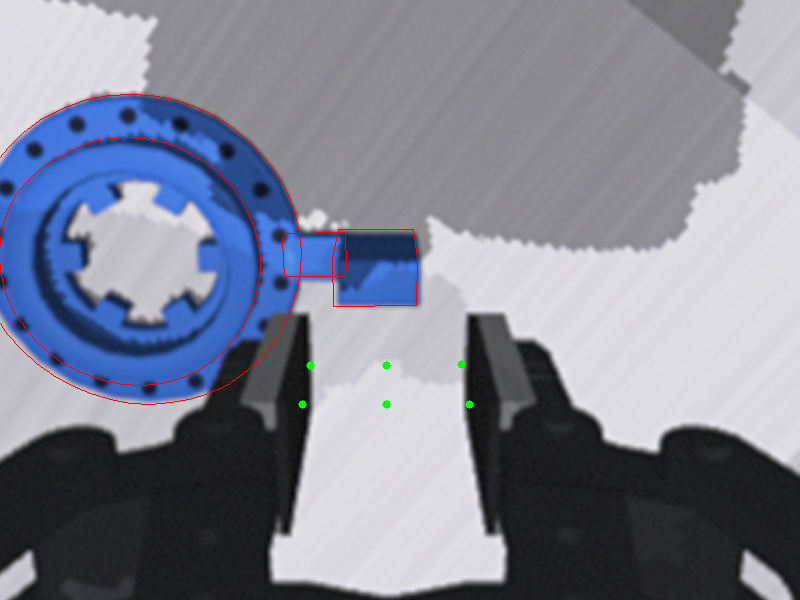

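View pics/w3o.png

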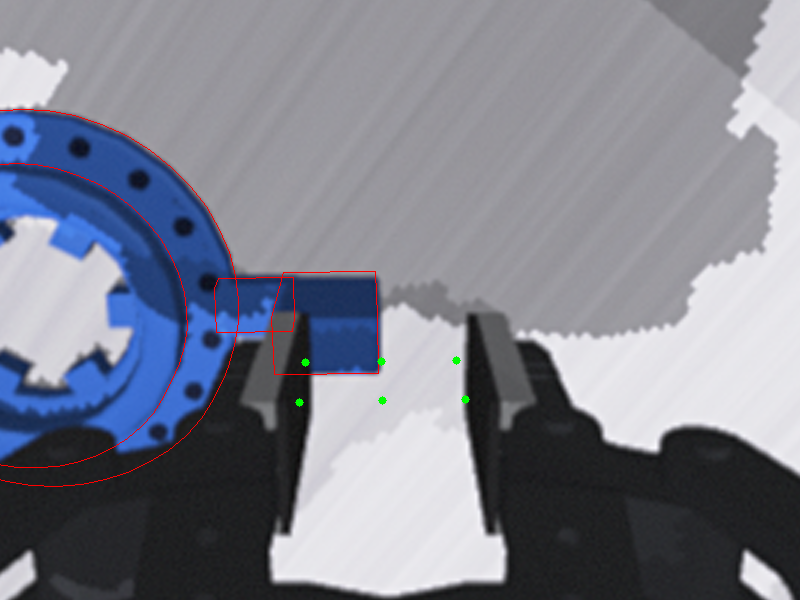

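>>> send_rows([
  [0, 0, 0.08, 0],
  [0, 0, 0.08, 0],
  [0, 0, 0.08, 0],
  [0, 0, 0.08, 0],
], jaw=0.62)

```text
time: 3.18
eef_pos: [0.5128, 0.3475, 0.0535]
tcp_rot: [0.452, 0.892, -0.001, -0.0]
contact_force: [0.6, 0.1, 0.7]
opening: 0.378
```

```bash
python3 - <<'E'
from fit import *
s=monitor.get_state(); print(s["time"],s["dq"],s["eef_pos"],s["tcp_rot"],s["opening"],s["contact_force"],s["joint_efforts"])
im,K,T=snap("scene","s1"); crop(im,280,150,430,260,5,"s1c")
E
```

```text
3.175 [ 0.00068919  0.00643349  0.00225645  0.00100439 -0.00258587 -0.0010449 ] [0.51277644 0.34753116 0.05345588] [ 4.51648638e-01  8.92195596e-01 -5.64118398e-04 -4.55322659e-04] 0.37838974570751044 [0.64287543 0.13483244 0.72208814] [ 5.63375826e-03 -3.97229397e+01 -2.42734873e+01  1.98022190e-04
 -8.04861862e-03  3.92334664e-05]
```

View pics/s1c.png

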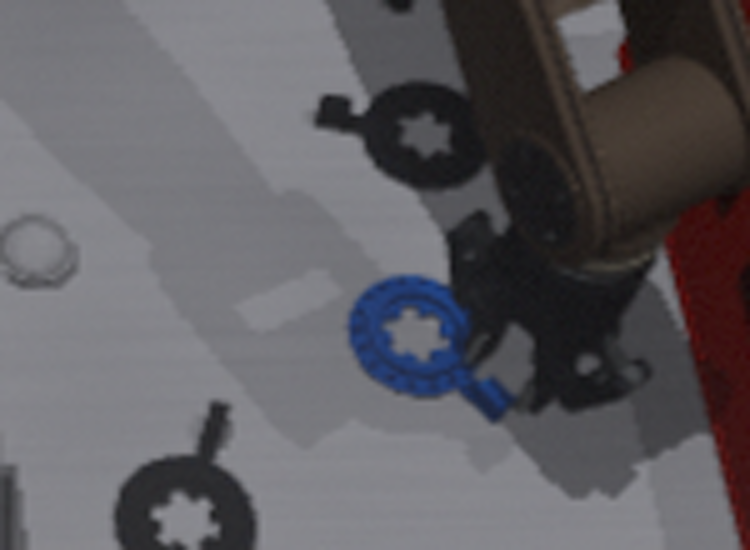

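>>> send_rows([
  [0, 0, -0.015, 0],
  [0, 0, -0.03, 0],
  [0, 0, -0.045, 0],
  [0, 0, -0.06, 0],
  [0, 0, -0.076, 0],
  [0, 0, -0.076, 0],
  [0, 0, -0.076, 0],
], jaw=0.65)

```text
time: 4.1
eef_pos: [0.5135, 0.3478, 0.0315]
tcp_rot: [0.452, 0.892, 0.0, 0.0]
contact_force: [0.6, 0.6, 1.2]
opening: 0.346
```

```bash
python3 - <<'E'
from fit import *
im,K,T=snap("wrist","w4"); s=monitor.get_state(); print(s["time"],s["dq"],s["eef_pos"],s["tcp_rot"],s["opening"],s["contact_force"])
crop(im,130,130,380,310,3,"w4c")
E
```

```text
4.15 [ 0.00020058 -0.0017292  -0.00197994 -0.00050332 -0.00095953 -0.00026256] [0.51356219 0.34785865 0.03166221] [4.51654934e-01 8.92192675e-01 1.81304853e-04 1.32818381e-04] 0.3478426342045953 [ 0.11507419 -0.33012322  0.20615239]
```

View pics/w4c.png

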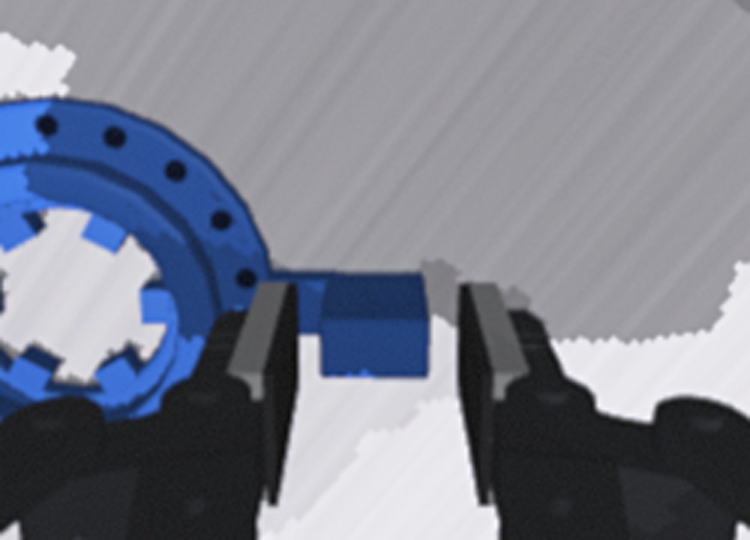

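>>> send_rows([
  [0, 0, -0.009, 0],
  [0, 0, -0.009, 0],
  [0, 0, -0.009, 0],
  [0, 0, -0.009, 0],
  [0, 0, -0.009, 0],
], jaw=1, newtons=50)

```text
time: 4.78
eef_pos: [0.5141, 0.3481, 0.0306]
tcp_rot: [0.452, 0.892, 0.0, 0.0]
contact_force: [-2.6, -1.1, 7.7]
opening: 0.212
```

>>> send_rows([
  [0, 0, 0.1, 0],
  [0, 0, 0.3, 0],
  [0, 0, 0.5, 0],
  [0, 0, 0.5, 0],
  [0, 0, 0.5, 0],
  [0, 0, 0.5, 0],
])

```text
time: 5.52
eef_pos: [0.512, 0.3471, 0.1758]
tcp_rot: [0.452, 0.892, -0.002, -0.002]
contact_force: [0.2, 0.3, -1.7]
opening: 0.213
```

```bash
python3 - <<'E'
from fit import *
im,K,T=snap("wrist","w5"); s=monitor.get_state(); print(s["time"],s["qpos"],s["eef_pos"],s["tcp_rot"],s["opening"],s["contact_force"],s["wrist_torque"])
im,K,T=snap("scene","s2"); crop(im,280,150,430,260,5,"s2c")
# hub fit
Hpts=dict(du=(52,0,49),dl=(-52,0,49),ft=(0,-62,24),tip=(0,0,56))
E
```

```text
5.575 [ 4.31915101e-01  2.33713822e-01  1.77821417e+00  5.29156976e-07
  1.13453328e+00 -2.01601146e-01] [0.51207276 0.34713851 0.17589462] [ 0.45167213  0.89218068 -0.00190755 -0.00151232] 0.21406261544960703 [-0.17937058  0.53276659 -1.27431811] [ 0.06391124  0.02473356 -0.05954752]
```

View pics/w5.png

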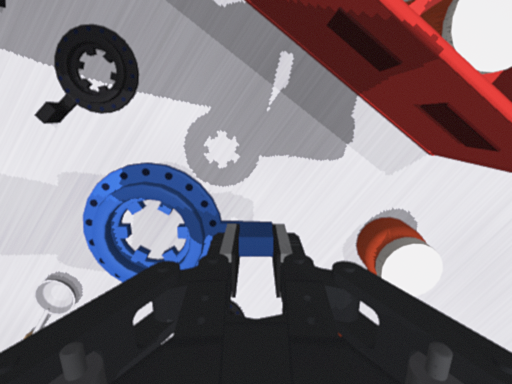

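View pics/s2c.png

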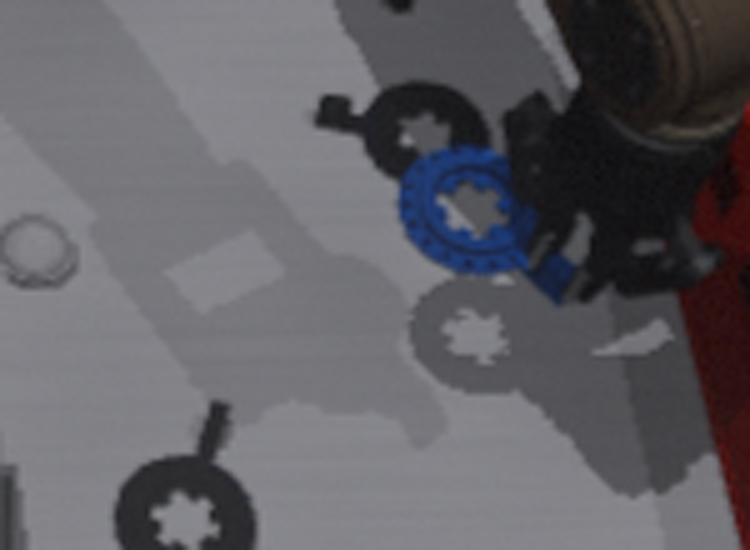

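```bash
cat >> fit.py <<'E'
def hubR(psi): return (R.from_euler('z',psi)*R.from_euler('y',-30,degrees=True)).as_matrix()
def hubfixed(x): # fixed plate pose
    H=hubR(x[2]); return H@np.diag([-1,-1,1.]),np.array([x[0],x[1],.08])
def hubpt(x,p): return hubR(x[2])@(np.array(p)/1000)+np.array([x[0],x[1],.08])
E
python3 - <<'E'
from fit import *
for n,uv,w in (("top0",(247,153),32),("scene0",(261,246),32)):
    im,K,T=load(n); m=colmask(im,'y'); k=np.zeros(m.shape,bool); k[uv[1]-w:uv[1]+w,uv[0]-w:uv[0]+w]=1
    m=cv2.morphologyEx((m&k).astype(np.uint8),cv2.MORPH_CLOSE,np.ones((3,3))); m=fillmask(m)
    best=None
    for p0 in(-.15,0,.15):
        x,f=fit(m,K,T,[.61,0,p0],hubfixed,True)
        if best is None or f<best[1]: best=(x,f)
    x,f=best; print(n,x,np.degrees(x[2]),f)
    big=cv2.resize(im,None,fx=6,fy=6,interpolation=cv2.INTER_CUBIC)
    Rm,t=hubfixed(x)
    for p in parts(True):
        h=cv2.convexHull(proj(p@Rm.T+t,K,T).astype(np.float32)); cv2.polylines(big,[np.round(h*6+3).astype(int)],True,(255,0,0),1)
    for p in((52,0,49),(-52,0,49),(0,0,56),(68,50,0),(68,-50,0),(-68,50,0),(-68,-50,0)):
        u=proj(hubpt(x,p),K,T)[0]; cv2.circle(big,(int(u[0]*6+3),int(u[1]*6+3)),3,(0,255,0),-1)
    cv2.imwrite(f"pics/{n}h.png",big[(uv[1]-45)*6:(uv[1]+45)*6,(uv[0]-45)*6:(uv[0]+45)*6,::-1])
E
python3 -c "
import cv2,numpy as np
a=cv2.imread('pics/top0h.png');b=cv2.imread('pics/scene0h.png');cv2.imwrite('pics/hh.png',cv2.resize(np.hstack([a,b]),(800,400)))"
```

```text
top0 [ 0.59559517 -0.00719172 -0.0899424 ] -5.153320107253517 0.11417425227568267
scene0 [ 0.59634756 -0.00535309 -0.08428782] -4.829336437394931 0.37430065119691824
```

View pics/hh.png

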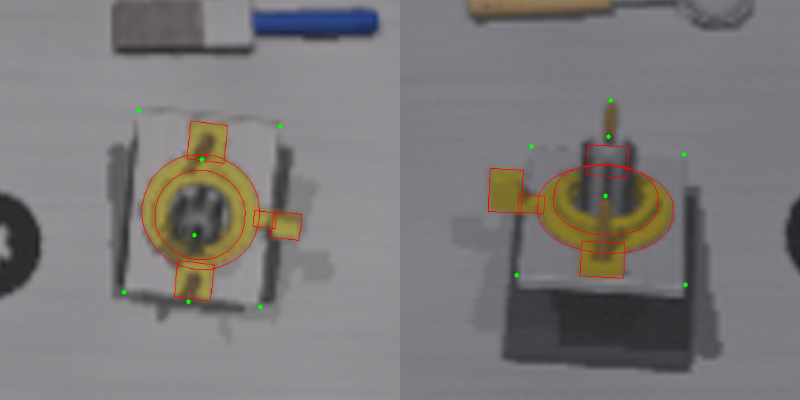

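>>> send_rows([
  [0, -0.1, 0.05, 0.02],
  [0.02, -0.24, 0.08, 0.045],
  [0.04, -0.38, 0.1, 0.07],
  [0.06, -0.52, 0.1, 0.095],
  [0.07, -0.66, 0.1, 0.12],
  [0.08, -0.8, 0.1, 0.135],
  [0.085, -0.92, 0.1, 0.135],
  [0.087, -0.98, 0.1, 0.135],
  [0.087, -0.98, 0.1, 0.135],
  [0.087, -0.98, 0.1, 0.135],
])

```text
time: 6.88
eef_pos: [0.5393, 0.0547, 0.2084]
tcp_rot: [0.044, 0.999, 0.0, -0.0]
contact_force: [-0.5, 0.3, -0.7]
opening: 0.213
```

```bash
python3 - <<'E'
from fit import *
im,K,T=snap("wrist","w6"); s=monitor.get_state(); print(s["time"],s["eef_pos"],s["tcp_rot"],s["opening"],s["contact_force"],s["wrist_torque"])
snap("top","t6");snap("scene","s6")
E
```

```text
6.925 [0.53936116 0.05488851 0.20851942] [ 4.38905661e-02  9.99036295e-01  2.28501626e-04 -2.15121631e-04] 0.2118485562390543 [ 0.06027483  0.52250305 -1.08162141] [ 0.02572449  0.01784606 -0.04471113]
```

View pics/w6.png

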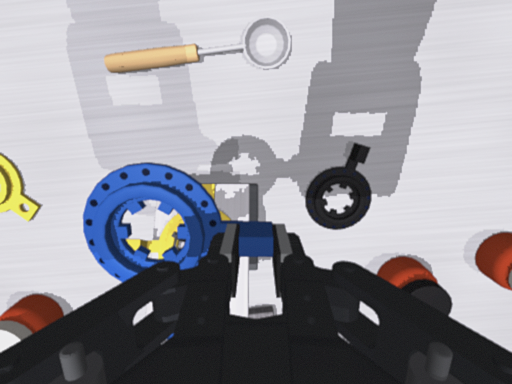

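View pics/s6.png

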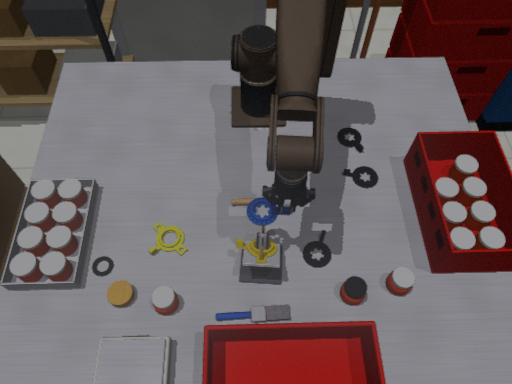

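View pics/t6.png

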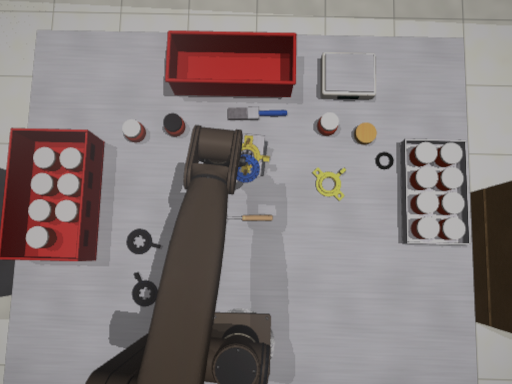

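```bash
cat >> fit.py <<'E'
def vmask(im):
    hsv=cv2.cvtColor(im,cv2.COLOR_RGB2HSV); g=((hsv[...,2]<75)&(hsv[...,1]<120)).astype(np.uint8)
    g=cv2.morphologyEx(g,cv2.MORPH_CLOSE,np.ones((9,9))); 
    n,l,st,_=cv2.connectedComponentsWithStats(g); k=1+np.argmax(st[1:,4]); g=(l==k).astype(np.uint8)
    return cv2.dilate(g,np.ones((3,3)))==0
def fitm(views,x0,posef,ears=False,step=None,wts=None):
    ps=parts(ears); B=[]
    for mask,K,T,v in views:
        big=cv2.resize(mask.astype(np.float32),None,fx=S,fy=S,interpolation=cv2.INTER_LINEAR)>0.5
        vb=cv2.resize(v.astype(np.uint8),None,fx=S,fy=S,interpolation=cv2.INTER_NEAREST)>0
        B.append((big&vb,K,T,vb,mask.shape))
    def cost(x):
        Rm,t=posef(x); c=0
        for big,K,T,vb,sh in B:
            m=(render(ps,Rm,t,K,T,sh)>0)&vb; c+=1-(m&big).sum()/max(1,(m|big).sum())
        return c/len(B)
    x0=np.array(x0,float); sim=np.vstack([x0]+[x0+np.eye(len(x0))[i]*step[i] for i in range(len(x0))])
    r=minimize(cost,x0,method="Nelder-Mead",options=dict(initial_simplex=sim,xatol=1e-5,fatol=1e-6,maxiter=800)); return r.x,r.fun
def toolpose(tcp,jawdeg,sgn=1):
    # disc frame from tool: yaw s.t. local +y along jaw angle; x=[dx,dy,dz,roll,theta] about lug pivot
    Y=R.from_euler('z',jawdeg-90,degrees=True)
    def f(x):
        Rm=(Y*R.from_euler('y',-x[4])*R.from_euler('x',x[3])).as_matrix()
        lug=np.array(tcp)+Y.as_matrix()@np.array([x[0],x[1],x[2]])   # lug point local (0,62,19)
        return Rm,lug-Rm@np.array([0,.062,.019])
    return f
def draw(im,K,T,Rm,t,ears,name,box,s):
    big=cv2.resize(im,None,fx=s,fy=s,interpolation=cv2.INTER_CUBIC)
    for p in parts(ears):
        h=cv2.convexHull(proj(p@Rm.T+t,K,T).astype(np.float32)); cv2.polylines(big,[np.round(h*s+s/2).astype(int)],True,(255,0,0),1)
    x0,y0,x1,y1=[int(b*s) for b in box]; cv2.imwrite(f"pics/{name}.png",big[y0:y1,x0:x1,::-1])
def handfit(w,tcp,jawdeg,col,x0=(0,0,-.0116,0,0),scene=None,ears=False,step=(.004,.004,.004,.06,.1)):
    im,K,T=load(w); v=vmask(im); m=colmask(im,col)
    pf=toolpose(tcp,jawdeg); Rm,t=pf(x0)
    uv=proj([t],K,T)[0]; k=np.zeros(m.shape,np.uint8); cv2.circle(k,tuple(int(a) for a in uv),130,1,-1)
    m=fillmask(cv2.morphologyEx((m&(k>0)).astype(np.uint8),cv2.MORPH_CLOSE,np.ones((3,3))))
    views=[(m,K,T,v)]
    x,f=fitm(views,x0,pf,ears,step); return x,f,pf,(im,K,T)
E
python3 - <<'E'
from fit import *
x,f,pf,(im,K,T)=handfit("w6",[.5394,.0549,.2085],84.97,'b')
print(x.round(4),np.degrees(x[3:]).round(2),f); Rm,t=pf(x); draw(im,K,T,Rm,t,False,"w6o",(60,140,320,320),3); print(t)
im,K,T=load("s6"); draw(im,K,T,Rm,t,False,"s6o",(230,180,310,280),6)
E
```

```text
[ 0.0007 -0.0012 -0.0116  0.0347  0.0074] [1.99 0.42] 0.02826551052844417
[ 0.53481025 -0.00746254  0.17578926]
```

View pics/w6o.png

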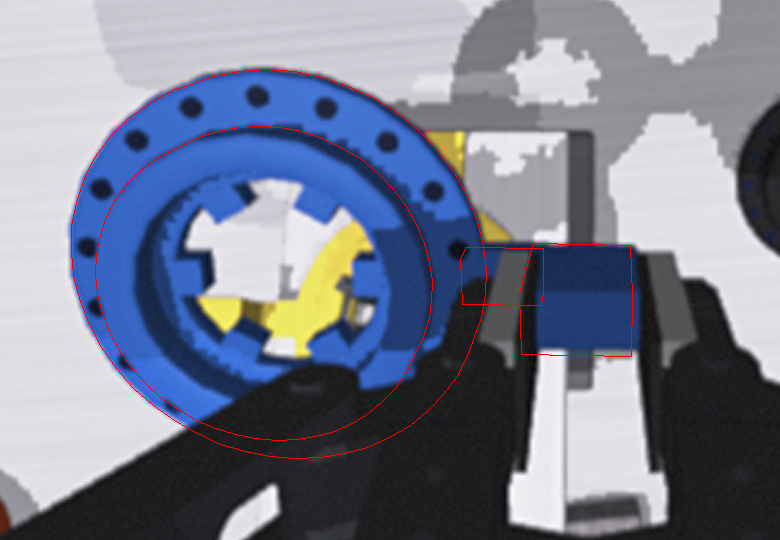

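View pics/s6o.png

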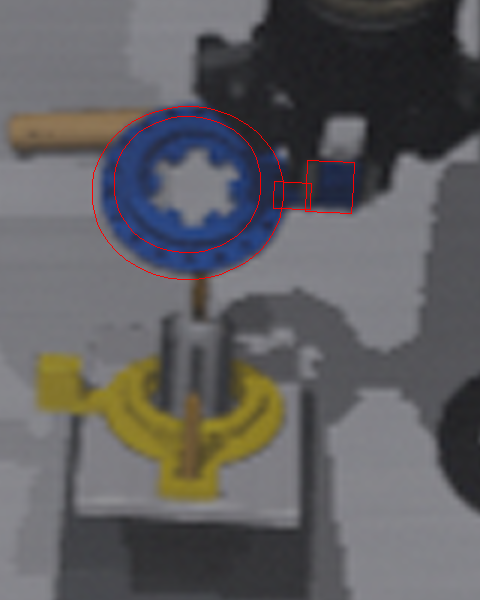

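>>> send_rows([
  [0, -0.04, -0.05, 0],
  [0, -0.04, -0.11, 0],
  [0, -0.04, -0.12, 0],
  [0, -0.04, -0.14, 0],
  [0, -0.04, -0.16, 0],
  [0, -0.04, -0.175, 0],
  [0, -0.04, -0.19, 0],
  [0, -0.04, -0.2, 0],
  [0, -0.04, -0.2, 0],
], newtons=25)

```text
time: 8.15
eef_pos: [0.5402, 0.0429, 0.1509]
tcp_rot: [0.045, 0.999, 0.001, 0.001]
contact_force: [-3.8, 3.9, 7.6]
opening: 0.208
```

```bash
python3 - <<'E'
from fit import *
s=monitor.get_state(); print(s["time"],s["eef_pos"],s["tcp_rot"],s["opening"],s["contact_force"],s["wrist_torque"])
snap("wrist","w7");im,K,T=snap("scene","s7"); crop(im,210,170,330,290,5,"s7c")
x,f,pf,(im,K,T)=handfit("w7",s["eef_pos"],84.97,'b',x0=(0,0,-.0116,.03,.2))
print(x.round(4),np.degrees(x[3:]).round(2),f); Rm,t=pf(x); draw(im,K,T,Rm,t,False,"w7o",(60,140,320,320),3)
E
```

```text
8.15 [0.54021282 0.04288644 0.15093048] [4.45031518e-02 9.99008460e-01 9.21995761e-04 8.46135739e-04] 0.20827814445075116 [-3.76000718  3.947878    7.59146364] [ 0.39981775  0.45878099 -0.04844061]
[-0.0056 -0.0034 -0.0085  0.01    0.3209] [ 0.57 18.39] 0.29098654965349824
```

View pics/w7o.png

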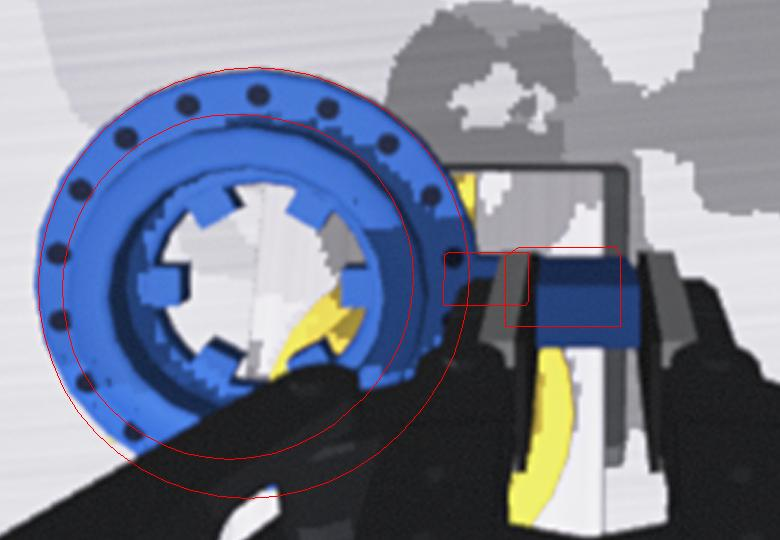

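View pics/s7c.png

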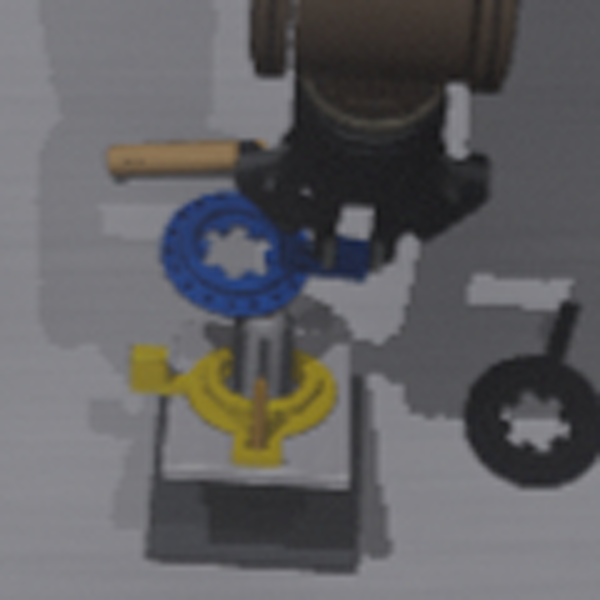

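```bash
python3 - <<'E'
from fit import *
tcp=[.5402,.0429,.1509]
for th in (.1,.25,.4):
  for ro in (-.1,.05):
    x,f,pf,(im,K,T)=handfit("w7",tcp,84.97,'b',x0=(0,0,-.0116,ro,th)); print(x.round(4),np.degrees(x[3:]).round(2),round(f,4))
v=vmask(im); m=colmask(im,'b'); o=im.copy(); o[~v]=(255,0,255); o[m]=(0,255,0); crop(o,0,100,400,384,2,"dbg")
E
```

```text
[-0.0032 -0.0037 -0.0156 -0.052   0.3039] [-2.98 17.41] 0.2848
[-0.0039 -0.0021 -0.0077 -0.0072  0.2543] [-0.41 14.57] 0.2909
[-0.0059 -0.0051 -0.0137 -0.0085  0.3826] [-0.49 21.92] 0.2867
[-0.0063 -0.003  -0.0062  0.0208  0.326 ] [ 1.19 18.68] 0.2934
[-0.0046 -0.0032 -0.0106 -0.0095  0.3165] [-0.55 18.13] 0.2902
[-0.0031 -0.0018 -0.0096 -0.0259  0.233 ] [-1.48 13.35] 0.2893
```

View pics/dbg.png

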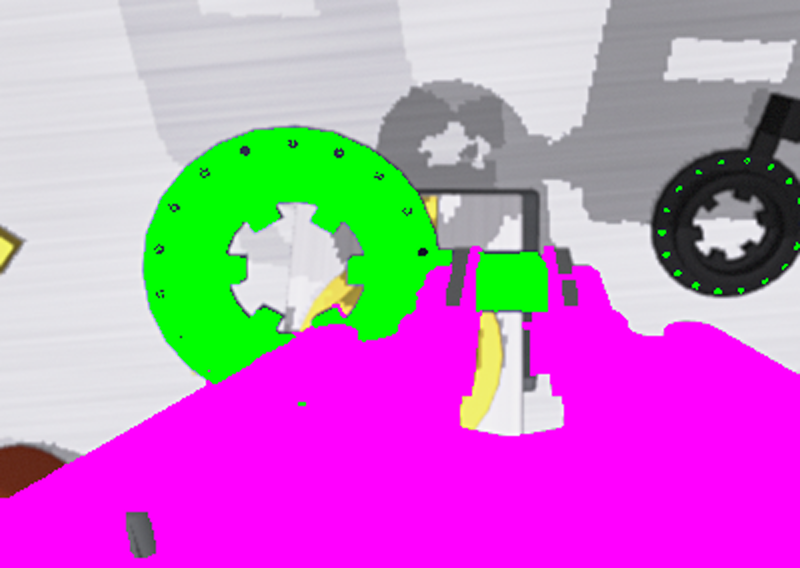

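```bash
cat >> fit.py <<'E'
def fitm(views,x0,posef,ears=False,step=None,wts=None):
    ps=parts(ears); B=[]; bore=[np.r_[circ(21,0),circ(21,14)]/1000]
    for mask,K,T,v in views:
        big=cv2.resize(mask.astype(np.float32),None,fx=S,fy=S,interpolation=cv2.INTER_LINEAR)>0.5
        vb=cv2.resize(v.astype(np.uint8),None,fx=S,fy=S,interpolation=cv2.INTER_NEAREST)>0
        B.append((big&vb,K,T,vb,mask.shape))
    def cost(x):
        Rm,t=posef(x); c=0
        for big,K,T,vb,sh in B:
            m=(render(ps,Rm,t,K,T,sh)>0)&vb; h=render(bore,Rm,t,K,T,sh)>0; b=big|(h&vb)
            c+=1-(m&b).sum()/max(1,(m|b).sum())
        return c/len(B)
    x0=np.array(x0,float); sim=np.vstack([x0]+[x0+np.eye(len(x0))[i]*step[i] for i in range(len(x0))])
    r=minimize(cost,x0,method="Nelder-Mead",options=dict(initial_simplex=sim,xatol=1e-5,fatol=1e-6,maxiter=800)); return r.x,r.fun
def handfit(w,tcp,jawdeg,col,x0=(0,0,-.0116,0,0),ears=False,step=(.004,.004,.004,.06,.1),sgn=1,starts=(0,.25,.5),extra=()):
    im,K,T=load(w); v=vmask(im); m=colmask(im,col)
    pf=toolpose(tcp,jawdeg); Rm,t=pf(x0)
    uv=proj([t],K,T)[0]; k=np.zeros(m.shape,np.uint8); cv2.circle(k,tuple(int(a) for a in uv),150,1,-1)
    m=m&(k>0); m=cv2.morphologyEx(m.astype(np.uint8),cv2.MORPH_CLOSE,np.ones((5,5))); m=cv2.morphologyEx(m,cv2.MORPH_OPEN,np.ones((5,5)))
    best=None
    for th in starts:
        y=np.array(x0,float); y[4]=th; x,f=fitm([(m,K,T,v)],y,pf,ears,step)
        if best is None or f<best[1]: best=(x,f)
    return best[0],best[1],pf,(im,K,T)
E
python3 - <<'E'
from fit import *
for w,tcp in(("w6",[.5394,.0549,.2085]),("w7",[.5402,.0429,.1509])):
    x,f,pf,(im,K,T)=handfit(w,tcp,84.97,'b'); print(x.round(4),np.degrees(x[3:]).round(2),round(f,4))
Rm,t=pf(x); draw(im,K,T,Rm,t,False,"w7o",(60,140,320,320),3)
im,K,T=load("s7"); draw(im,K,T,Rm,t,False,"s7o",(210,170,330,290),5)
E
```

```text
[ 0.0012 -0.001  -0.0131  0.0189 -0.0063] [ 1.08 -0.36] 0.0265
[-0.0017 -0.0004 -0.0096 -0.0476  0.1636] [-2.73  9.37] 0.0255
```

View pics/w7o.png

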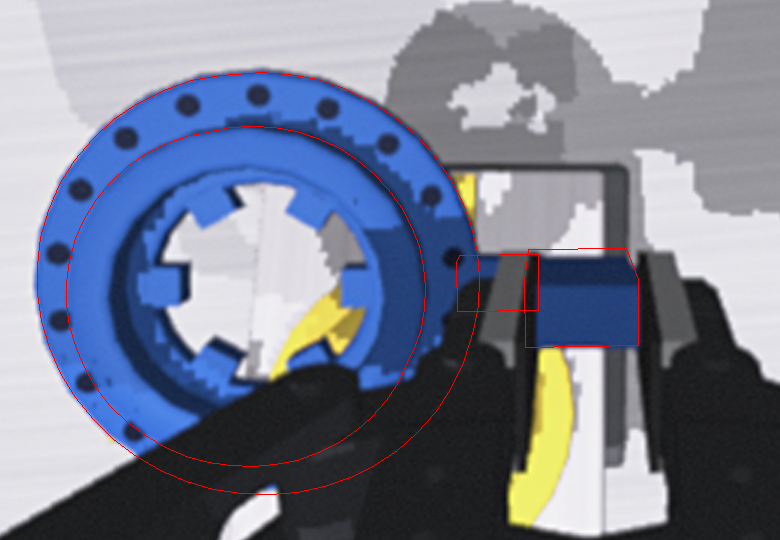

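View pics/s7o.png

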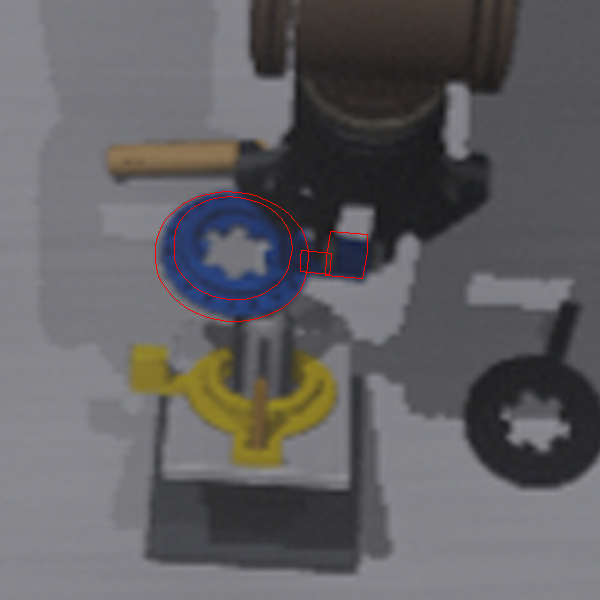

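>>> send_rows([
  [0, 0, -0.01, 0],
  [0, 0, -0.02, 0],
  [0, 0, -0.03, 0],
  [0, 0, -0.035, 0],
  [0, 0, -0.035, 0],
])

```text
time: 8.88
eef_pos: [0.5393, 0.0428, 0.1402]
tcp_rot: [0.045, 0.999, 0.001, -0.001]
contact_force: [-6.7, 3.7, 9.2]
opening: 0.214
```

```bash
cat > look.py <<'E'
from fit import *
import sys
def look(tag,col='b',jd=None,ears=False,box=(210,170,330,290),**k):
    s=monitor.get_state(); q=s["tcp_rot"]; print(round(s["time"],2),s["eef_pos"].round(4),q.round(3),round(s["opening"],3),s["contact_force"].round(1),s["wrist_torque"].round(2))
    M=R.from_quat(q).as_matrix(); jd=np.degrees(np.arctan2(M[1,1],M[0,1]))
    if k.pop('flip',False): jd+=180
    snap("wrist","w"+tag);im,K,T=snap("scene","s"+tag)
    x,f,pf,(iw,Kw,Tw)=handfit("w"+tag,s["eef_pos"],jd,col,ears=ears,**k); print("jaw",round(jd,1),x.round(4),"roll,theta",np.degrees(x[3:]).round(2),round(f,4))
    Rm,t=pf(x); draw(iw,Kw,Tw,Rm,t,ears,"w"+tag+"o",(40,120,340,384),2); draw(im,K,T,Rm,t,ears,"s"+tag+"o",box,4)
    a=cv2.imread(f"pics/w{tag}o.png"); b=cv2.imread(f"pics/s{tag}o.png"); h=max(a.shape[0],b.shape[0]); f=lambda z: np.pad(z,((0,h-z.shape[0]),(0,0),(0,0)))
    o=np.hstack([f(a),f(b)]); sc=min(1,800/o.shape[1]); cv2.imwrite(f"pics/L{tag}.png",cv2.resize(o,None,fx=sc,fy=sc)); print("origin",t.round(4)); return x,Rm,t,s
E
python3 -c "
from look import *
look('8')"
```

```text
8.88 [0.5393 0.0428 0.1402] [ 0.045  0.999  0.001 -0.001] 0.214 [-6.7  3.7  9.2] [ 0.33  0.85 -0.17]
jaw 84.9 [ 1.100e-03  3.000e-04 -1.540e-02 -1.466e-01  4.187e-01] roll,theta [-8.4  23.99] 0.0201
origin [ 0.5386 -0.0213  0.1158]
```

View pics/L8.png

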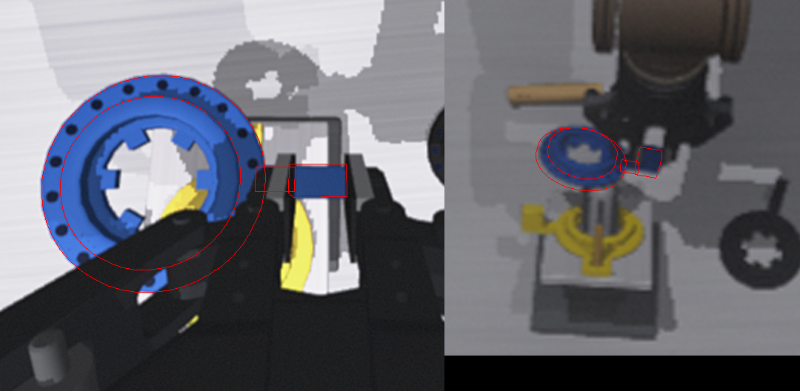

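>>> send_rows([
  [0, -0.01, -0.006, 0],
  [0, -0.02, -0.012, 0],
  [0, -0.02, -0.016, 0],
  [0, -0.02, -0.016, 0],
])

```text
time: 9.48
eef_pos: [0.5382, 0.0382, 0.135]
tcp_rot: [0.045, 0.999, 0.002, -0.002]
contact_force: [-9.5, 8.5, 10.4]
opening: 0.218
```

>>> send_rows([
  [-0.02, 0, 0.06, 0],
  [-0.02, 0, 0.15, 0],
  [-0.02, 0, 0.2, 0],
  [-0.02, 0, 0.2, 0],
  [-0.02, 0, 0.2, 0],
], newtons=50)

```text
time: 10.1
eef_pos: [0.533, 0.0357, 0.1925]
tcp_rot: [0.045, 0.999, 0.0, -0.001]
contact_force: [0.6, -0.6, -0.7]
opening: 0.21
```

```bash
python3 -c "
from look import *
look('9')"
```

```text
10.1 [0.533  0.0357 0.1925] [ 0.045  0.999  0.    -0.001] 0.21 [ 0.6 -0.6 -0.7] [ 0.04  0.01 -0.03]
jaw 84.9 [ 0.0067 -0.0009 -0.0224 -0.184   0.5844] roll,theta [-10.54  33.49] 0.029
origin [ 0.5379 -0.0303  0.1639]
```

View pics/L9.png

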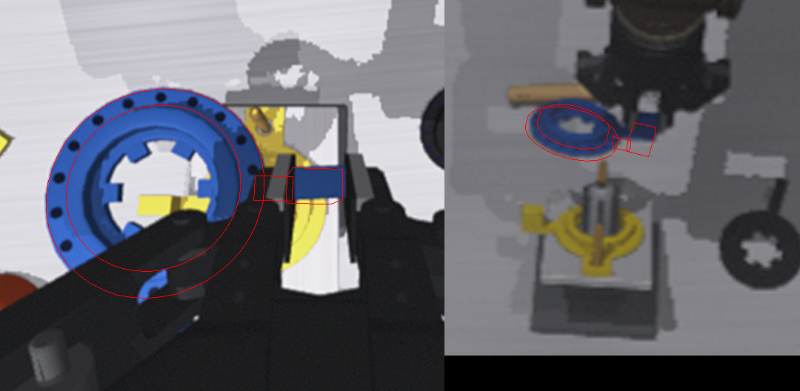

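```bash
cat >> fit.py <<'E'
def colmask(im,col):
    hsv=cv2.cvtColor(im,cv2.COLOR_RGB2HSV)
    lo,hi={'b':((105,90,30),(127,255,255)),'y':((22,110,50),(36,255,255))}[col]
    return cv2.inRange(hsv,lo,hi)>0
def handfit(w,tcp,jawdeg,col,x0=(0,0,-.0116,0,0),ears=False,step=(.004,.004,.004,.06,.1),sgn=1,starts=(0,.25,.5),extra=(),rad=(150,30)):
    pf=toolpose(tcp,jawdeg); Rm,t=pf(x0); views=[]
    for i,n in enumerate([w,"s"+w[1:]]):
        im,K,T=load(n); m=colmask(im,col); v=vmask(im) if i==0 else np.ones(m.shape,bool)
        if i==1:
            hsv=cv2.cvtColor(im,cv2.COLOR_RGB2HSV); v=~((hsv[...,2]<55)&(hsv[...,1]<110))
        uv=proj([t],K,T)[0]; k=np.zeros(m.shape,np.uint8); cv2.circle(k,tuple(int(a) for a in uv),rad[i],1,-1)
        m=(m&(k>0)).astype(np.uint8)
        if i==0: m=cv2.morphologyEx(m,cv2.MORPH_CLOSE,np.ones((5,5))); m=cv2.morphologyEx(m,cv2.MORPH_OPEN,np.ones((5,5)))
        else: m=cv2.morphologyEx(m,cv2.MORPH_CLOSE,np.ones((3,3)))
        views.append((m,K,T,v))
        if i==0: ret=(im,K,T)
    best=None
    for th in starts:
        y=np.array(x0,float); y[4]=th; x,f=fitm(views,y,pf,ears,step)
        if best is None or f<best[1]: best=(x,f)
    return best[0],best[1],pf,ret
E
python3 - <<'E'
from fit import *
for w,tcp in(("w6",[.5394,.0549,.2085]),("w7",[.5402,.0429,.1509]),("w8",[.5393,.0428,.1402]),("w9",[.533,.0357,.1925])):
    x,f,pf,(im,K,T)=handfit(w,tcp,84.97,'b'); print(w,x.round(4),np.degrees(x[3:]).round(2),round(f,4),pf(x)[1].round(4))
Rm,t=pf(x); draw(im,K,T,Rm,t,False,"w9o",(40,120,340,384),2)
im,K,T=load("s9"); draw(im,K,T,Rm,t,False,"s9o",(220,160,310,290),4)
E
python3 -c "
import cv2,numpy as np
a=cv2.imread('pics/w9o.png');b=cv2.imread('pics/s9o.png');b=b[:a.shape[0]];a=a[:b.shape[0]];o=np.hstack([a,b]);cv2.imwrite('pics/hh9.png',cv2.resize(o,None,fx=.8,fy=.8))"
```

```text
w6 [-0.0016  0.0009 -0.0084  0.0346  0.07  ] [1.98 4.01] 0.0639 [ 0.534  -0.0052  0.179 ]
w7 [-0.0025  0.0021 -0.0096 -0.0895  0.2393] [-5.13 13.71] 0.0653 [ 0.5355 -0.0182  0.1283]
w8 [-3.000e-04  2.100e-03 -1.230e-02 -1.456e-01  4.881e-01] [-8.34 27.97] 0.0648 [ 0.5381 -0.0194  0.1193]
w9 [ 0.0006  0.001  -0.0105 -0.0805  0.5783] [-4.61 33.14] 0.0614 [ 0.5357 -0.0271  0.1703]
```

View pics/hh9.png

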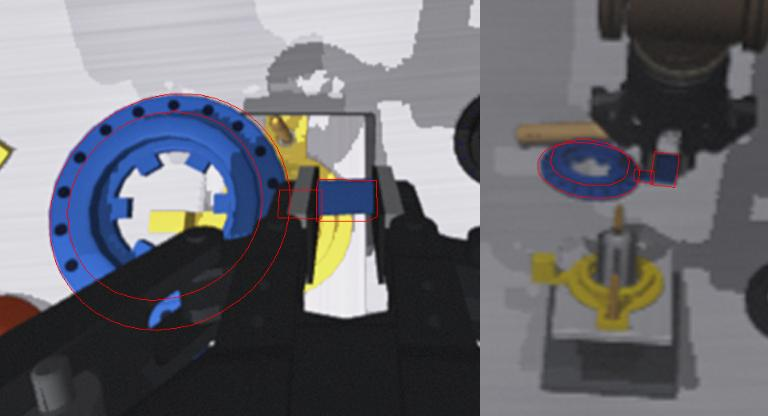

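```bash
cat > holes.py <<'E'
from fit import *
def dots(im,col='b'):
    up=cv2.resize(im,None,fx=4,fy=4,interpolation=cv2.INTER_CUBIC)
    g=up.max(2)  # V
    b=colmask(up,col).astype(np.uint8); 
    fill=cv2.morphologyEx(b,cv2.MORPH_CLOSE,cv2.getStructuringElement(cv2.MORPH_ELLIPSE,(33,33)))
    bh=cv2.morphologyEx(g,cv2.MORPH_BLACKHAT,cv2.getStructuringElement(cv2.MORPH_ELLIPSE,(33,33)))
    d=((bh>45)&(fill>0)&(g<75)).astype(np.uint8)
    n,l,st,c=cv2.connectedComponentsWithStats(d); out=[]
    for i in range(1,n):
        w,h,a=st[i,2],st[i,3],st[i,4]
        if 40<a<700 and max(w,h)<2.2*min(w,h) and a>.55*w*h: out.append((c[i]+.5)/4-.5)
    return np.array(out)
E
python3 - <<'E'
from holes import *
im,K,T=load("w2"); x=[.463,.3111,np.radians(36.5-90)]; Rm,t=flat(x)
for u in dots(im):
    p=Rm.T@(atz(u,.006,K,T)-t); print(u.round(1),(np.hypot(*p[:2])*1000).round(1),np.degrees(np.arctan2(p[1],p[0])).round(1))
for n in("w6","w9"):
    im,K,T=load(n); print(n,dots(im).round(0).tolist())
E
```

```text
[168.8 158.2] 37.6 179.0
[186.4 161. ] 38.0 159.1
[151.9 161.1] 37.5 -161.1
[137.7 169.5] 37.4 -141.2
[201.9 169.9] 37.9 139.3
[128.2 182.3] 37.3 -121.2
[213.2 182.8] 37.7 119.7
[124.3 197.5] 37.2 -101.2
[219.5 198.2] 37.6 99.8
[126.2 213.3] 37.1 -81.0
[219.9 213.9] 37.5 79.8
[133.3 227.8] 37.3 -61.0
[214.1 228. ] 36.7 59.7
[145.  239.5] 37.4 -40.8
[191.4 246.7] 37.1 19.7
[159.9 247. ] 37.4 -20.5
[176.  249.1] 37.0 -0.3
w6 [[145.0, 172.0], [123.0, 175.0], [168.0, 176.0], [105.0, 186.0], [189.0, 187.0], [93.0, 203.0], [204.0, 203.0], [89.0, 222.0], [212.0, 223.0], [91.0, 242.0], [101.0, 260.0]]
w9 [[148.0, 185.0], [169.0, 189.0], [126.0, 190.0], [188.0, 199.0], [106.0, 201.0], [202.0, 214.0], [89.0, 218.0], [210.0, 234.0], [80.0, 240.0], [78.0, 263.0], [84.0, 286.0]]
```

```bash
cat >> holes.py <<'E'
from scipy.optimize import least_squares
HM=np.array([[37.4*np.cos(a),37.4*np.sin(a),6] for a in np.radians(np.arange(0,360,20))])/1000
def pnp(im,K,T,R0,t0,D=None,verbose=True):
    D=dots(im) if D is None else D; Rm,t=R0,t0
    for it in range(6):
        uv=proj(HM@Rm.T+t,K,T); d=np.linalg.norm(D[:,None]-uv[None],axis=2); j=d.argmin(1); ok=d.min(1)<(25 if it<1 else 12 if it<2 else 6)
        f=lambda p:(proj(HM[j[ok]]@(R.from_rotvec(p[:3]).as_matrix()@Rm).T+t+p[3:],K,T)-D[ok]).ravel()
        r=least_squares(f,np.zeros(6),x_scale=[1,1,1,.1,.1,.1],loss='soft_l1'); Rm=R.from_rotvec(r.x[:3]).as_matrix()@Rm; t=t+r.x[3:]
    if verbose: print("n",ok.sum(),"rms px",np.sqrt((f(np.zeros(6))**2).mean()).round(2) if 0 else np.abs(r.fun).mean().round(2))
    return Rm,t
HUB=np.array([.596,-.0063,-.0873])
def inhub(Rm,t,hub=HUB):
    H=hubR(hub[2]); o=H.T@(t-[hub[0],hub[1],.08]); Q=H.T@Rm
    e=R.from_matrix(Q).as_euler('ZYX',degrees=True)
    return (o*1000).round(1),"yaw %.1f  tiltY %.1f rollX %.1f"%(e[0],e[1],e[2])
E
python3 - <<'E'
from holes import *
for w,tcp in(("w6",[.5394,.0549,.2085]),("w7",[.5402,.0429,.1509]),("w8",[.5393,.0428,.1402]),("w9",[.533,.0357,.1925])):
    x,f,pf,(im,K,T)=handfit(w,tcp,84.97,'b'); Rm,t=pf(x); Rm,t=pnp(im,K,T,Rm,t)
    e=R.from_matrix(R.from_euler('z',-84.97+90,degrees=True).as_matrix()@Rm).as_euler('ZYX',degrees=True)
    lug=Rm@[0,.062,.019]+t-tcp
    print(w,"yaw,theta,roll rel tool",e.round(2),"lug-tcp",(lug*1000).round(1),t.round(4),inhub(Rm,t))
draw(im,K,T,Rm,t,False,"w9o",(40,120,340,384),2)
im,K,T=load("s9"); draw(im,K,T,Rm,t,False,"s9o",(220,160,310,290),4)
E
python3 -c "
import cv2,numpy as np
a=cv2.imread('pics/w9o.png');b=cv2.imread('pics/s9o.png');b=b[:a.shape[0]];a=a[:b.shape[0]];o=np.hstack([a,b]);cv2.imwrite('pics/hh9.png',cv2.resize(o,None,fx=.8,fy=.8))"
```

```text
n 11 rms px 0.16
w6 yaw,theta,roll rel tool [-0.63 -1.28 -0.31] lug-tcp [  0.6  -0.1 -12.3] [ 0.5343 -0.007   0.1776] (array([ -4.4,  -6.1, 115.2]), 'yaw -0.7  tiltY 28.7 rollX -0.7')
n 12 rms px 0.06
w7 yaw,theta,roll rel tool [ -1.93 -10.29  -4.84] lug-tcp [  0.2   0.5 -11. ] [ 0.5352 -0.0198  0.1265] (array([-28.2, -18.7,  69.9]), 'yaw -2.0  tiltY 19.7 rollX -5.9')
n 11 rms px 0.07
w8 yaw,theta,roll rel tool [ -0.77 -23.71  -7.24] lug-tcp [  0.4   0.4 -12.2] [ 0.5377 -0.0208  0.1179] (array([-30.3, -19.6,  61.3]), 'yaw -0.7  tiltY 6.3 rollX -7.6')
n 11 rms px 0.07
w9 yaw,theta,roll rel tool [  3.04 -27.48  -7.06] lug-tcp [  0.5   0.2 -12.1] [ 0.5365 -0.0281  0.1704] (array([ -4.5, -26.9, 107. ]), 'yaw 2.7  tiltY 2.5 rollX -5.6')
```

View pics/hh9.png

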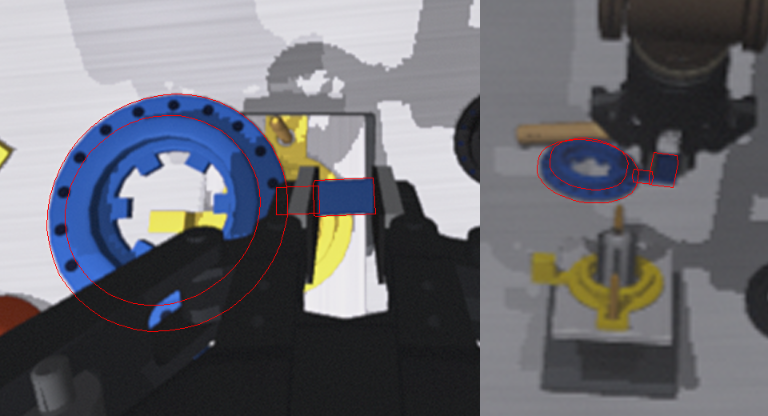

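```bash
cat >> holes.py <<'E'
def drawhub(im,K,T,name,box,s,hub=HUB):
    big=cv2.resize(im,None,fx=s,fy=s,interpolation=cv2.INTER_CUBIC)
    def pl(P,c=(255,0,0),closed=True):
        uv=proj(np.array([hubpt(hub,p) for p in P]),K,T); cv2.polylines(big,[np.round(uv*s+s/2).astype(int)],closed,c,1)
    pl([(68,50,0),(68,-50,0),(-68,-50,0),(-68,50,0)])
    for sx in(52,-52):
        pl(np.c_[sx+4*np.cos(np.linspace(0,6.2,16)),4*np.sin(np.linspace(0,6.2,16)),np.full(16,43)],(0,255,0)); pl([(sx,0,6),(sx,0,49)],(0,255,0),False)
    pl(circ(42,6)); pl(circ(32,14)); pl([(-6,-52,24),(6,-52,24),(6,-72,24),(-6,-72,24)]); pl(circ(13,49),(0,255,255)); 
    for sx in(52,-52): pl([(sx-13,-13,6),(sx+13,-13,6),(sx+13,13,6),(sx-13,13,6)])
    x0,y0,x1,y1=[int(b*s) for b in box]; cv2.imwrite(f"pics/{name}.png",big[y0:y1,x0:x1,::-1])
E
python3 - <<'E'
from holes import *
im,K,T=load("w9"); drawhub(im,K,T,"w9h",(140,140,330,330),4)
im,K,T=load("w6"); drawhub(im,K,T,"w6h",(100,140,330,330),3)
E
```

```text
(no output)
```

View pics/w9h.png

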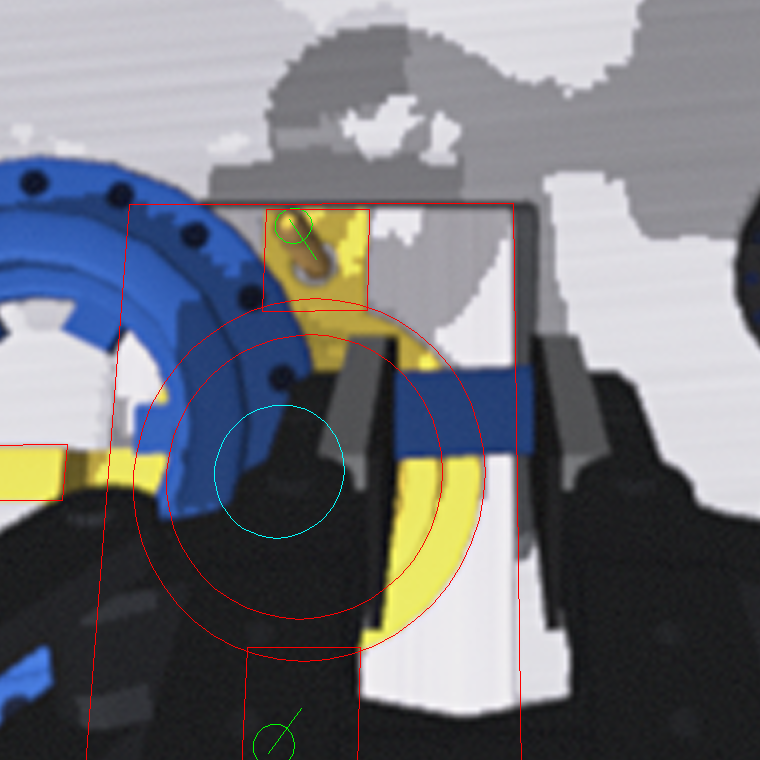

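View pics/w6h.png

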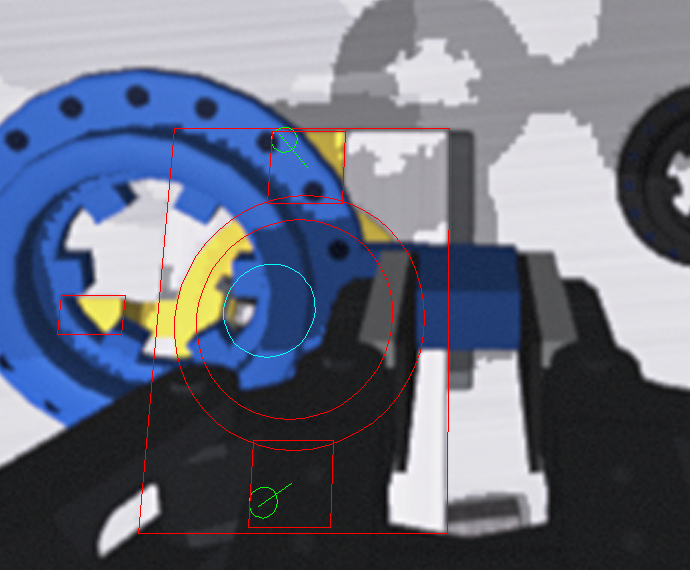

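```bash
cat >> holes.py <<'E'
def plan(Rm,t,tcp,yawdeg,target,hub=HUB,ref=(0,0,.003)):
    """turn yawdeg about z at tcp, then translation (m) so that disc ref point lies at hub-frame target (mm)"""
    Z=R.from_euler('z',yawdeg,degrees=True).as_matrix(); R2=Z@Rm; t2=tcp+Z@(t-tcp)
    g=hubpt(hub,target); d=g-(t2+R2@np.array(ref)); print("shift mm",(d*1000).round(1),"units",(d/.3).round(4),"turn",yawdeg/360,inhub(R2,t2+d)); return d
E
python3 - <<'E'
from holes import *
w,tcp=("w9",np.array([.533,.0357,.1925])); x,f,pf,(im,K,T)=handfit(w,tcp,84.97,'b'); Rm,t=pf(x); Rm,t=pnp(im,K,T,Rm,t)
plan(Rm,t,tcp,-2.7,(0,0,70)); print("axis unit down",-hubR(HUB[2])[:,2]/.3*.01)
E
```

```text
n 11 rms px 0.07
shift mm [ 29.   24.5 -32.4] units [ 0.0967  0.0816 -0.1081] turn -0.007500000000000001 (array([-0.1, -0.4, 67. ]), 'yaw 0.3  tiltY 2.5 rollX -6.9')
axis unit down [ 0.0166032  -0.00145315 -0.02886751]
```

>>> send_rows([
  [0.05, 0.04, -0.03, -0.0075],
  [0.097, 0.082, -0.06, -0.0075],
  [0.097, 0.082, -0.09, -0.0075],
  [0.097, 0.082, -0.108, -0.0075],
  [0.097, 0.082, -0.108, -0.0075],
  [0.097, 0.082, -0.108, -0.0075],
])

```text
time: 10.95
eef_pos: [0.5626, 0.0601, 0.1613]
tcp_rot: [0.068, 0.998, -0.0, 0.0]
contact_force: [-0.7, -0.6, -0.6]
opening: 0.212
```

```bash
cat > look2.py <<'E'
from look import *
from holes import *
def look2(tag,**k):
    x,Rm,t,s=look(tag,**k); im,K,T=load("w"+tag); Rm,t=pnp(im,K,T,Rm,t); print("PNP",inhub(Rm,t)); drawhub(im,K,T,"h"+tag,(60,120,330,340),2.8); return Rm,t,s["eef_pos"]
E
python3 - <<'E'
from look2 import *
Rm,t,tcp=look2("10",starts=(.5,)); plan(Rm,t,tcp,0,(0,0,50))
E
```

```text
10.95 [0.5626 0.0601 0.1613] [ 0.068  0.998 -0.     0.   ] 0.212 [-0.7 -0.6 -0.6] [ 0.03 -0.01 -0.01]
jaw 82.2 [ 0.0013  0.0012 -0.0099 -0.0805  0.5558] roll,theta [-4.61 31.85] 0.0684
origin [ 0.5627 -0.0027  0.1396]
n 11 rms px 0.07
PNP (array([ 1. , -0.5, 67.8]), 'yaw 0.3  tiltY 2.3 rollX -7.0')
shift mm [  9.4  -0.7 -18.6] units [ 0.0312 -0.0024 -0.0618] turn 0.0 (array([-0.1, -0.4, 47. ]), 'yaw 0.3  tiltY 2.3 rollX -7.0')
```

View pics/h10.png

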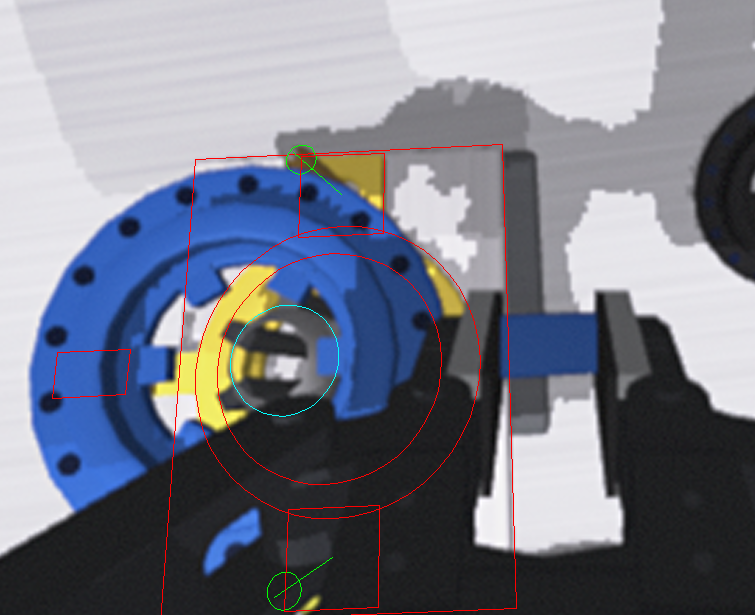

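View pics/L10.png

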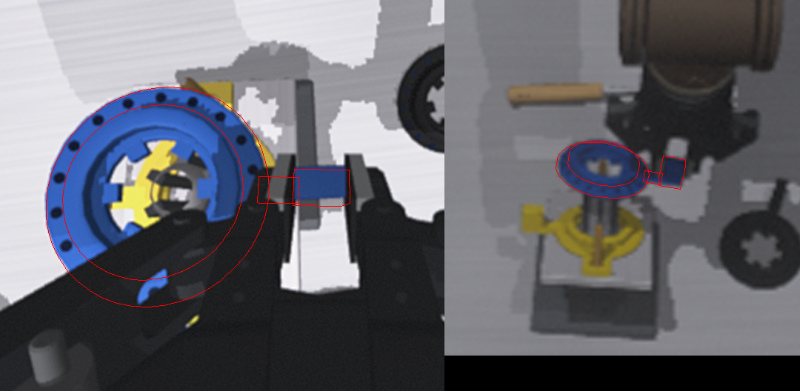

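>>> send_rows([
  [0.005, -0.0005, -0.012, 0],
  [0.012, -0.001, -0.024, 0],
  [0.02, -0.0015, -0.036, 0],
  [0.026, -0.002, -0.05, 0],
  [0.031, -0.0024, -0.061, 0],
  [0.031, -0.0024, -0.061, 0],
  [0.031, -0.0024, -0.061, 0],
])

```text
time: 11.92
eef_pos: [0.572, 0.0596, 0.1428]
tcp_rot: [0.068, 0.998, -0.0, 0.0]
contact_force: [-0.4, 0.3, -1.0]
opening: 0.212
```

```bash
python3 - <<'E'
from look2 import *
Rm,t,tcp=look2("11",starts=(.5,)); plan(Rm,t,tcp,0,(0,0,35))
E
```

```text
11.93 [0.572  0.0596 0.1428] [ 0.068  0.998 -0.     0.   ] 0.212 [-0.4  0.3 -1. ] [ 0.03  0.02 -0.02]
jaw 82.2 [ 0.0009  0.0012 -0.0097 -0.0757  0.563 ] roll,theta [-4.34 32.26] 0.0722
origin [ 0.5719 -0.003   0.121 ]
n 11 rms px 0.06
PNP (array([-0.1,  0. , 47.1]), 'yaw 0.3  tiltY 2.4 rollX -7.0')
shift mm [  7.5  -1.  -13. ] units [ 0.0249 -0.0034 -0.0435] turn 0.0 (array([-0.1, -0.4, 32. ]), 'yaw 0.3  tiltY 2.4 rollX -7.0')
```

View pics/h11.png

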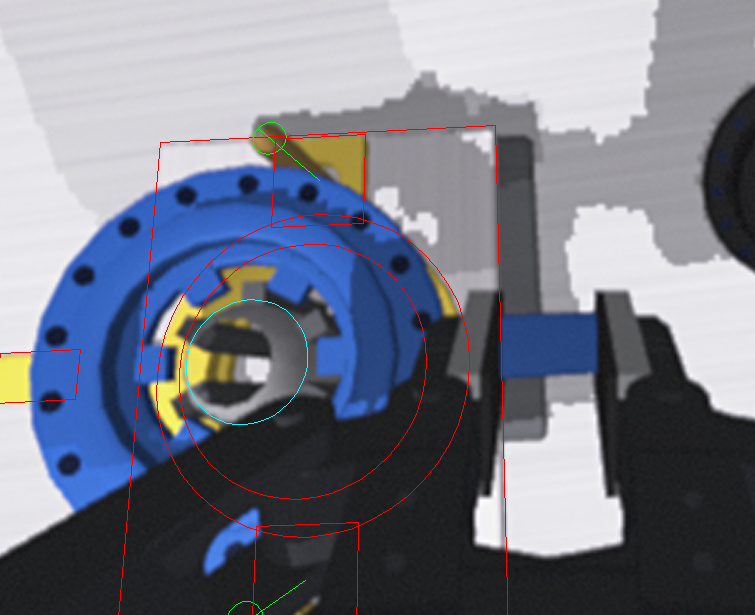

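>>> send_rows([
  [0.006, -0.0008, -0.01, 0],
  [0.012, -0.0016, -0.02, 0],
  [0.018, -0.0024, -0.03, 0],
  [0.025, -0.0034, -0.0435, 0],
  [0.025, -0.0034, -0.0435, 0],
])

```text
time: 12.65
eef_pos: [0.5792, 0.0586, 0.129]
tcp_rot: [0.068, 0.998, -0.0, -0.001]
contact_force: [0.5, -0.0, -1.3]
opening: 0.216
```

```bash
python3 - <<'E'
from look2 import *
Rm,t,tcp=look2("12",starts=(.5,)); plan(Rm,t,tcp,0,(0,0,20))
E
```

```text
12.65 [0.5792 0.0586 0.129 ] [ 0.068  0.998 -0.    -0.001] 0.216 [ 0.5 -0.  -1.3] [ 0.01 -0.    0.01]
jaw 82.2 [ 0.0006  0.0008 -0.0099 -0.0728  0.5695] roll,theta [-4.17 32.63] 0.0679
origin [ 0.5791 -0.0043  0.107 ]
n 11 rms px 0.08
PNP (array([-0.7, -0.4, 31.5]), 'yaw 0.3  tiltY 2.5 rollX -7.0')
shift mm [  7.7  -0.6 -12.3] units [ 0.0256 -0.0021 -0.0409] turn 0.0 (array([-0.1, -0.4, 17. ]), 'yaw 0.3  tiltY 2.5 rollX -7.0')
```

View pics/h12.png

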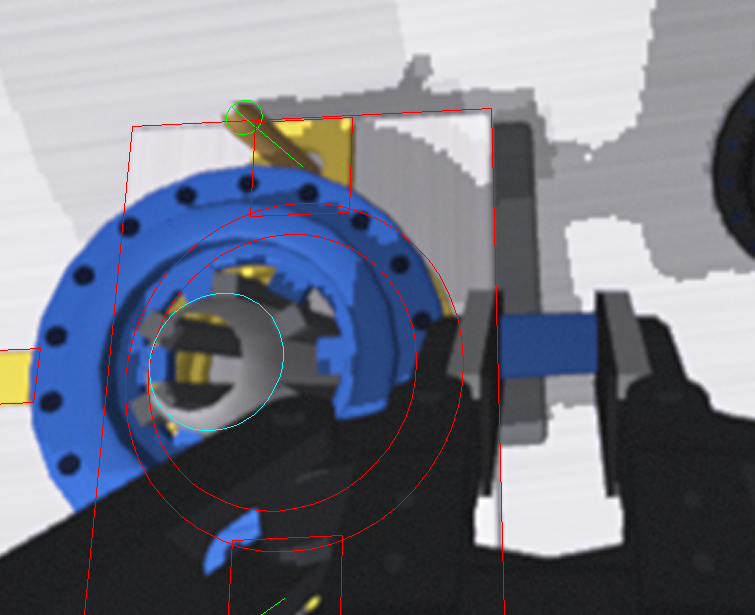

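>>> send_rows([
  [0.006, -0.0006, -0.01, 0],
  [0.012, -0.001, -0.02, 0],
  [0.018, -0.0016, -0.03, 0],
  [0.0256, -0.002, -0.041, 0],
  [0.0256, -0.002, -0.041, 0],
])

```text
time: 13.38
eef_pos: [0.587, 0.058, 0.1169]
tcp_rot: [0.068, 0.998, -0.0, -0.0]
contact_force: [0.4, 0.1, -0.3]
opening: 0.212
```

```bash
python3 - <<'E'
from look2 import *
Rm,t,tcp=look2("13",starts=(.5,)); plan(Rm,t,tcp,0,(0,0,15))
E
```

```text
13.38 [0.587  0.058  0.1169] [ 0.068  0.998 -0.    -0.   ] 0.212 [ 0.4  0.1 -0.3] [ 0.07 -0.03 -0.02]
jaw 82.2 [ 0.0008  0.0011 -0.0093 -0.08    0.575 ] roll,theta [-4.58 32.94] 0.1147
origin [ 0.5869 -0.0048  0.0959]
n 11 rms px 0.07
PNP (array([-0. , -0.4, 16.9]), 'yaw 0.3  tiltY 2.4 rollX -7.3')
shift mm [ 2.3 -0.2 -4.3] units [ 0.0078 -0.0006 -0.0143] turn 0.0 (array([-0.1, -0.4, 12. ]), 'yaw 0.3  tiltY 2.4 rollX -7.3')
```

View pics/L13.png

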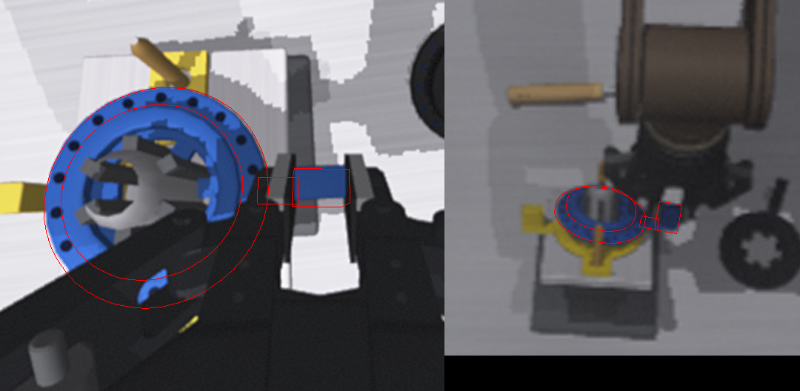

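>>> send_rows([
  [0, 0, 0, 0],
  [0, 0, 0, 0],
  [0, 0, 0, 0],
  [0, 0, 0, 0],
], jaw=0.7)

```text
time: 13.98
eef_pos: [0.5872, 0.058, 0.1175]
tcp_rot: [0.068, 0.998, -0.0, 0.0]
contact_force: [-0.4, 1.4, -0.6]
opening: 0.298
```

```bash
python3 - <<'E'
from look2 import *
Rm,t,tcp=look2("14",starts=(.5,)); plan(Rm,t,tcp,0,(0,0,15))
E
```

```text
13.97 [0.5872 0.058  0.1175] [ 0.068  0.998 -0.     0.   ] 0.298 [-0.4  1.4 -0.6] [ 0.01 -0.03  0.01]
jaw 82.2 [-0.0026 -0.0018 -0.01    0.0283  0.6108] roll,theta [ 1.62 35.  ] 0.1223
origin [ 0.5878 -0.0059  0.0905]
n 11 rms px 0.13
PNP (array([-1.6, -1.3, 12.1]), 'yaw 0.7  tiltY -0.7 rollX -2.1')
shift mm [1.5 1.1 0.7] units [0.0052 0.0036 0.0024] turn 0.0 (array([ 0. , -0.1, 12. ]), 'yaw 0.7  tiltY -0.7 rollX -2.1')
```

View pics/L14.png

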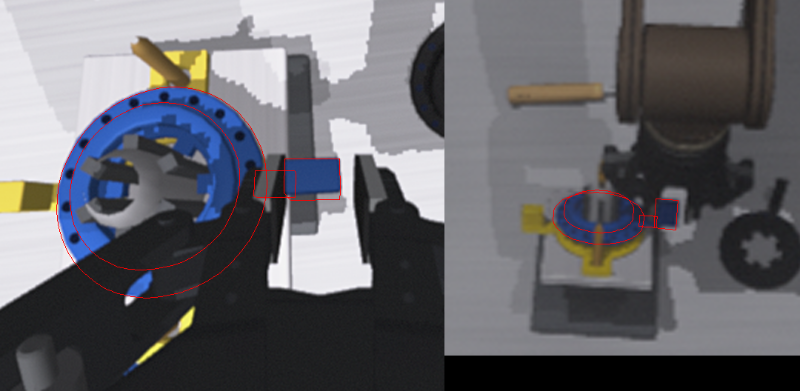

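>>> send_rows([
  [0, -0.006, 0, 0],
  [0, -0.01, 0.003, 0],
  [0, -0.01, 0.015, 0],
  [0, -0.01, 0.04, 0],
  [0, -0.01, 0.08, 0],
  [-0.1, -0.01, 0.2, 0],
  [-0.2, -0.01, 0.3, 0],
  [-0.2, -0.01, 0.3, 0],
  [-0.2, -0.01, 0.3, 0],
])

```text
time: 15.2
eef_pos: [0.5274, 0.055, 0.2075]
tcp_rot: [0.068, 0.998, 0.0, 0.0]
contact_force: [-0.4, -0.4, -1.1]
opening: 0.298
```

```bash
python3 - <<'E'
from look2 import *
s=monitor.get_state(); print(s["time"],s["eef_pos"],s["contact_force"])
im,K,T=snap("wrist","w15"); 
R0=hubR(HUB[2]); t0=hubpt(HUB,(0,0,14)); Rm,t=pnp(im,K,T,R0,t0); print(inhub(Rm,t))
draw(im,K,T,R0,t0,False,"w15o",(100,90,360,340),2.5)
im,K,T=snap("scene","s15"); draw(im,K,T,R0,t0,False,"s15o",(215,180,315,300),5)
im,K,T=snap("top","t15")
a=cv2.imread('pics/w15o.png');b=cv2.imread('pics/s15o.png');b=cv2.resize(b,None,fx=a.shape[0]/b.shape[0],fy=a.shape[0]/b.shape[0]);o=np.hstack([a,b]);cv2.imwrite('pics/hh15.png',cv2.resize(o,None,fx=790/o.shape[1],fy=790/o.shape[1]))
E
```

```text
15.2 [0.52737273 0.05502633 0.20751102] [-0.38889558 -0.42090354 -1.06056934]
n 9 rms px 0.08
(array([-1.4, -1.2, 10.2]), 'yaw 0.2  tiltY 0.3 rollX -1.9')
```

View pics/hh15.png

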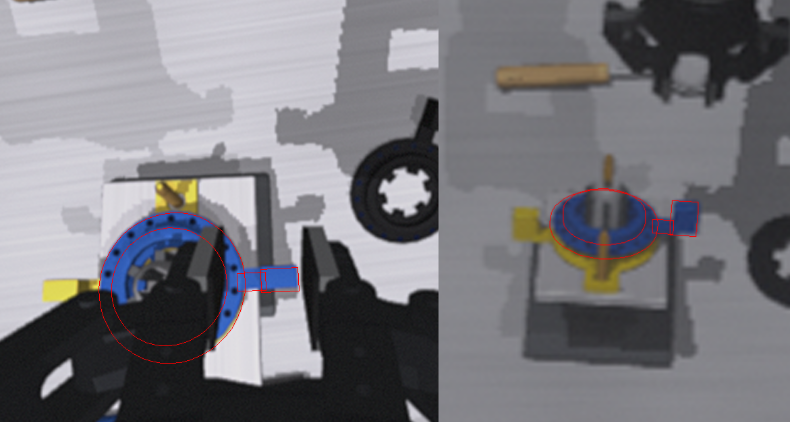

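>>> send_rows([
  [0, -0.1, 0, -0.03],
  [0, -0.2, 0, -0.06],
  [0, -0.3, 0, -0.09],
  [0, -0.4, 0, -0.12],
  [0.02, -0.5, 0, -0.15],
  [0.04, -0.6, 0, -0.18],
  [0.06, -0.7, 0, -0.21],
  [0.08, -0.8, 0, -0.24],
  [0.1, -0.9, 0, -0.27],
  [0.12, -0.98, 0, -0.3],
  [0.127, -0.98, 0, -0.33],
  [0.127, -0.98, 0, -0.3556],
  [0.127, -0.98, 0, -0.3556],
], jaw=0.65)

```text
time: 16.98
eef_pos: [0.5651, -0.2391, 0.2058]
tcp_rot: [0.926, 0.377, -0.001, -0.001]
contact_force: [0.5, 0.3, 0.1]
opening: 0.348
```

>>> send_rows([
  [0, -0.15, 0, 0],
  [0, -0.28, -0.05, 0],
  [0, -0.28, -0.06, 0],
  [0, -0.28, -0.06, 0],
  [0, -0.28, -0.06, 0],
])

```text
time: 17.6
eef_pos: [0.5655, -0.322, 0.1896]
tcp_rot: [0.926, 0.377, 0.0, -0.0]
contact_force: [-0.5, 1.1, -0.1]
opening: 0.353
```

```bash
python3 - <<'E'
from look2 import *
s=monitor.get_state(); q=s["tcp_rot"]; M=R.from_quat(q).as_matrix(); print(s["time"],s["eef_pos"],np.degrees(np.arctan2(M[1,1],M[0,1])),s["qpos"],s["opening"])
im,K,T=snap("wrist","w16"); im2,K2,T2=snap("scene","s16")
v=vmask(im); m=cv2.morphologyEx(colmask(im,'y').astype(np.uint8),cv2.MORPH_CLOSE,np.ones((5,5)))
uv=proj([[.522,-.279,0]],K,T)[0]; k=np.zeros(m.shape,np.uint8); cv2.circle(k,tuple(int(a) for a in uv),140,1,-1); m=m&k
x,f=fitm([(m,K,T,v)],[.522,-.279,np.radians(-136)],flat,True,[.006,.006,.06]); print(x,np.degrees(x[2])+90,f)
Rm,t=flat(x); draw(im,K,T,Rm,t,True,"w16o",(60,40,400,340),2.2); print("lug",t+Rm@[0,.062,0])
E
```

```text
17.6 [ 0.56548446 -0.32195731  0.18957446] -45.70533526375887 [-6.73346481e-01  2.84524334e-01  1.68954630e+00  2.46206071e-04
  1.16754491e+00  1.24265494e-01] 0.3531512517086864
[ 0.52150105 -0.27784905 -2.37547073] -46.10444739905526 0.08135628805374762
lug [ 0.5644885  -0.32252656  0.        ]
```

View pics/w16o.png

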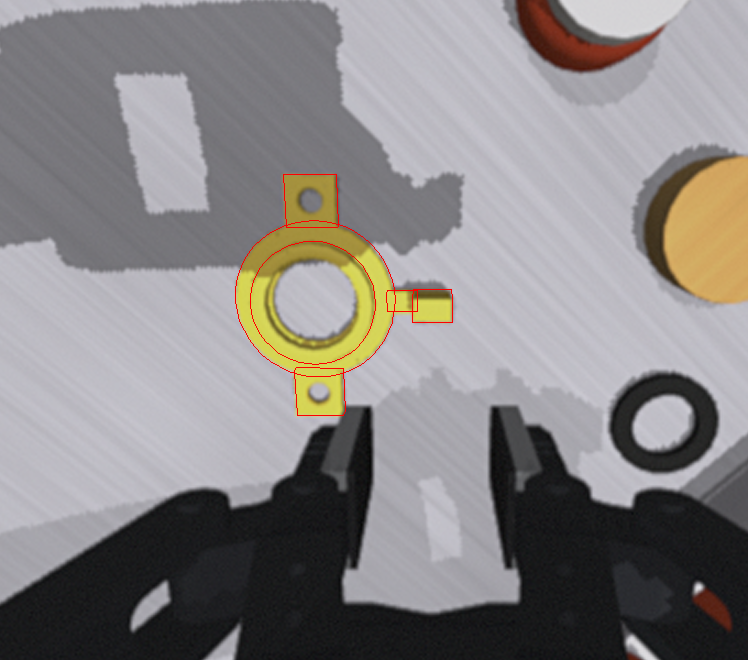

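```bash
python3 - <<'E'
from look2 import *
im,K,T=load("s16"); R0=hubR(HUB[2]); t0=hubpt(HUB,(0,0,14)); crop(im,215,190,315,290,6,"s16c")
E
```

```text
(no output)
```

View pics/s16c.png

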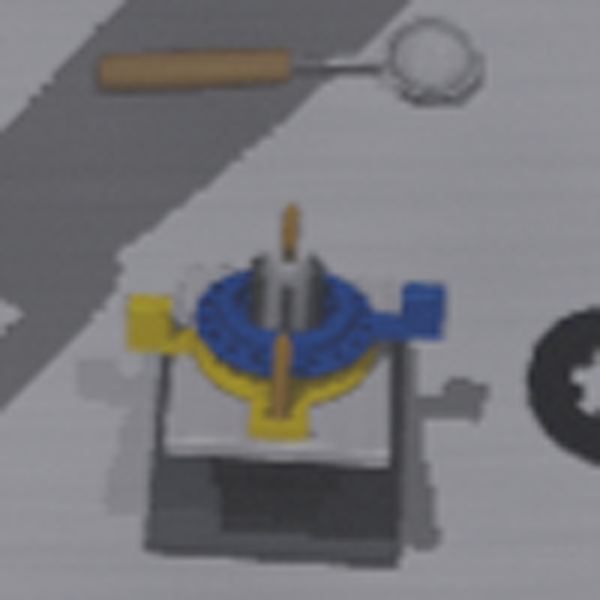

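>>> send_rows([
  [-0.003, 0, -0.15, 0],
  [-0.003, 0, -0.3, 0],
  [-0.003, 0, -0.42, 0],
  [-0.003, 0, -0.44, 0],
  [-0.003, 0, -0.44, 0],
  [-0.003, 0, -0.46, 0],
  [-0.003, 0, -0.48, 0],
  [-0.003, 0, -0.5, 0],
  [-0.003, 0, -0.515, 0],
  [-0.003, 0, -0.53, 0],
  [-0.003, 0, -0.53, 0],
  [-0.003, 0, -0.53, 0],
])

```text
time: 19.2
eef_pos: [0.5644, -0.3231, 0.0305]
tcp_rot: [0.927, 0.376, 0.0, 0.0]
contact_force: [0.5, 0.1, -0.2]
opening: 0.349
```

```bash
python3 - <<'E'
from look2 import *
im,K,T=snap("wrist","w17"); s=monitor.get_state(); print(s["time"],s["eef_pos"],s["opening"],s["contact_force"])
crop(im,130,130,380,310,3,"w17c")
E
```

```text
19.25 [ 0.56442796 -0.32309406  0.03057578] 0.35120679511107444 [-0.190463    0.08706466 -0.41926725]
```

View pics/w17c.png

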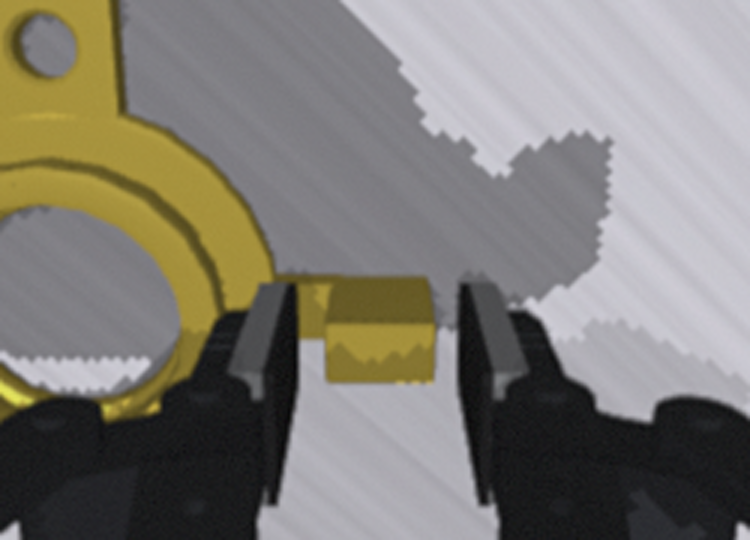

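>>> send_rows([
  [0, 0, -0.006, 0],
  [0, 0, -0.006, 0],
  [0, 0, -0.006, 0],
  [0, 0, -0.006, 0],
  [0, 0, -0.006, 0],
], jaw=1, newtons=50)

```text
time: 19.88
eef_pos: [0.5649, -0.3234, 0.03]
tcp_rot: [0.927, 0.376, 0.0, 0.001]
contact_force: [-1.0, 0.5, 4.7]
opening: 0.218
```

>>> send_rows([
  [0, 0, 0.08, 0],
  [0, 0, 0.22, 0],
  [0, 0, 0.4, 0],
  [0, 0.02, 0.55, -0.02],
  [-0.02, 0.12, 0.57, -0.045],
  [-0.05, 0.26, 0.57, -0.07],
  [-0.08, 0.4, 0.57, -0.095],
  [-0.11, 0.54, 0.57, -0.12],
  [-0.14, 0.68, 0.57, -0.137],
  [-0.17, 0.8, 0.57, -0.137],
  [-0.183, 0.88, 0.57, -0.137],
  [-0.183, 0.9, 0.57, -0.137],
  [-0.183, 0.9, 0.57, -0.137],
  [-0.183, 0.9, 0.57, -0.137],
])

```text
time: 21.62
eef_pos: [0.5096, -0.0539, 0.1995]
tcp_rot: [0.999, -0.045, 0.0, 0.0]
contact_force: [-1.0, -0.5, -1.1]
opening: 0.213
```

```bash
python3 - <<'E'
from look2 import *
s=monitor.get_state(); q=s["tcp_rot"]; M=R.from_quat(q).as_matrix(); print(s["time"],s["eef_pos"],np.degrees(np.arctan2(M[1,1],M[0,1])),s["opening"],s["contact_force"],s["wrist_torque"])
im,K,T=snap("wrist","w18"); im,K,T=snap("scene","s18"); crop(im,205,150,325,290,4,"s18c")
E
```

```text
21.625 [ 0.50963187 -0.05386456  0.19954062] -95.18865761410254 0.21279406628989972 [-0.96967585 -0.48349975 -1.05921648] [-0.0559164   0.01045342 -0.02675844]
```

View pics/w18.png

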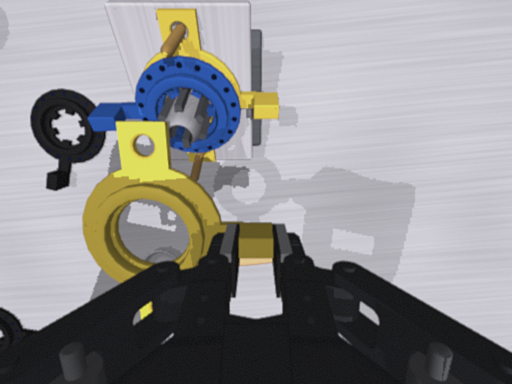

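View pics/s18c.png

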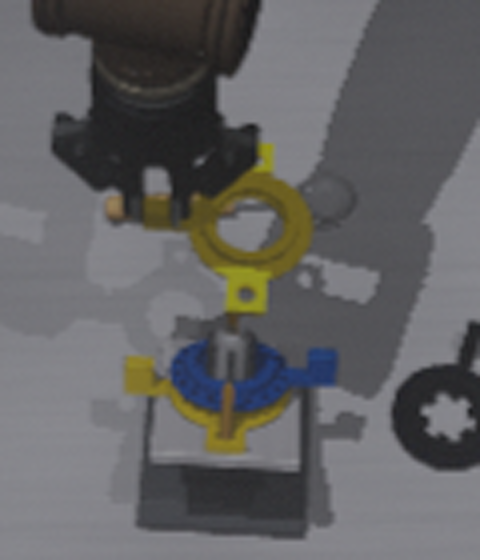

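```bash
python3 - <<'E'
from look2 import *
im,K,T=load("w18"); R0=hubR(HUB[2]); t0=hubpt(HUB,(0,0,14)); D=dots(im); D=D[D[:,0]>125]; Rm,t=pnp(im,K,T,R0,t0,D); print(inhub(Rm,t))
drawhub(im,K,T,"w18h",(60,0,300,260),2.5)
E
```

```text
n 14 rms px 0.08
(array([-2.4,  0.6, 12.8]), 'yaw 0.2  tiltY -0.1 rollX -0.3')
```

View pics/w18h.png

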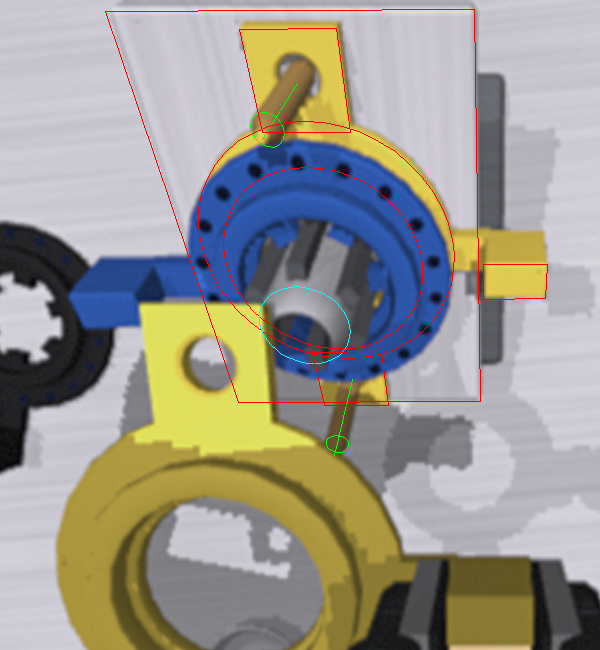

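>>> send_rows([
  [0.013, 0, -0.06, 0],
  [0.013, 0, -0.11, 0],
  [0.013, 0, -0.125, 0],
  [0.013, 0, -0.135, 0],
  [0.013, 0, -0.145, 0],
  [0.013, 0, -0.155, 0],
  [0.013, 0, -0.165, 0],
  [0.013, 0, -0.175, 0],
  [0.013, 0, -0.175, 0],
], newtons=25)

```text
time: 22.85
eef_pos: [0.5136, -0.0534, 0.1481]
tcp_rot: [0.999, -0.045, 0.001, 0.0]
contact_force: [-3.8, -1.8, 4.8]
opening: 0.216
```

```bash
python3 - <<'E'
from look2 import *
s=monitor.get_state(); print(s["time"],s["eef_pos"],s["tcp_rot"],s["opening"],s["contact_force"],s["wrist_torque"])
im,K,T=snap("wrist","w19"); a=im[20:320,60:340]; im,K,T=snap("scene","s19"); b=cv2.resize(im[170:270,205:325],None,fx=3,fy=3,interpolation=cv2.INTER_CUBIC)
o=np.hstack([a,b]); cv2.imwrite("pics/L19.png",cv2.resize(o,None,fx=1.2,fy=1.2)[...,::-1])
E
```

```text
22.85 [ 0.5136135  -0.05338904  0.14810784] [ 9.98999632e-01 -4.47132128e-02  5.04171609e-04  4.58271463e-04] 0.21630115642297576 [-3.79963916 -1.83845382  4.83402126] [-0.15639251  0.31185218  0.03303362]
```

View pics/L19.png

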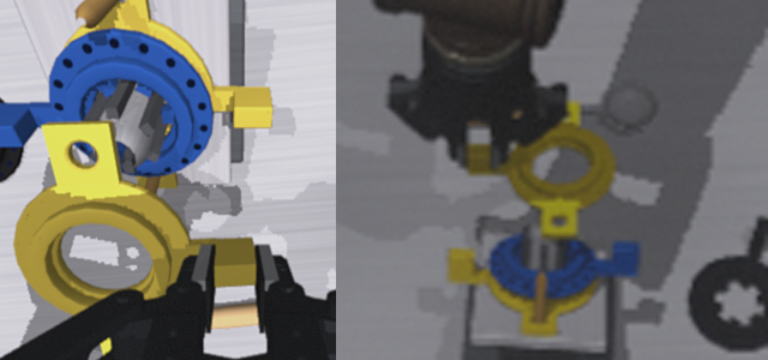

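>>> send_rows([
  [0, 0, -0.01, 0],
  [0, 0, -0.02, 0],
  [0, 0, -0.03, 0],
  [0, 0, -0.04, 0],
  [0, 0, -0.048, 0],
  [0, 0, -0.052, 0],
  [0, 0, -0.052, 0],
])

```text
time: 23.82
eef_pos: [0.5131, -0.0527, 0.1313]
tcp_rot: [0.999, -0.045, -0.0, -0.0]
contact_force: [-4.5, -0.4, 3.5]
opening: 0.213
```

```bash
python3 - <<'E'
from look2 import *
s=monitor.get_state(); print(s["time"],s["eef_pos"],s["tcp_rot"],s["opening"],s["contact_force"],s["wrist_torque"])
im,K,T=snap("wrist","w20"); a=im[20:320,60:340]; im,K,T=snap("scene","s20"); b=cv2.resize(im[170:270,205:325],None,fx=3,fy=3,interpolation=cv2.INTER_CUBIC)
o=np.hstack([a,b]); cv2.imwrite("pics/L20.png",cv2.resize(o,None,fx=1.2,fy=1.2)[...,::-1])
E
```

```text
23.825 [ 0.51308971 -0.05272267  0.13127744] [ 9.98999923e-01 -4.47096972e-02 -3.43593273e-04 -2.80647401e-04] 0.2134564556367137 [-4.46502572 -0.38784428  3.48556983] [0.11933744 0.44581822 0.14765164]
```

View pics/L20.png

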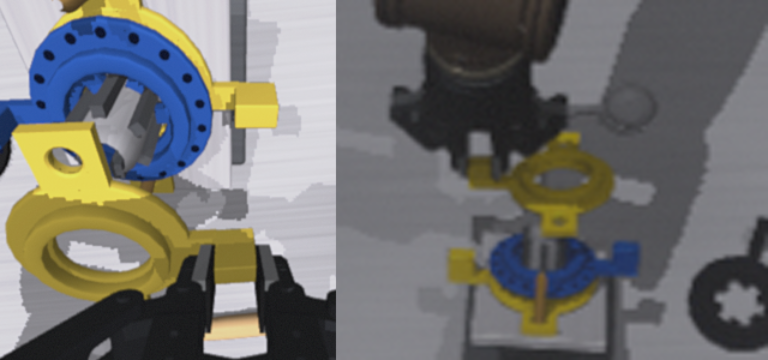

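>>> send_rows([
  [-0.02, 0, 0.06, 0],
  [-0.03, 0, 0.15, 0],
  [-0.03, 0, 0.2, 0],
  [-0.03, 0, 0.2, 0],
  [-0.03, 0, 0.2, 0],
], newtons=50)

```text
time: 24.55
eef_pos: [0.5039, -0.0528, 0.1903]
tcp_rot: [0.999, -0.045, -0.001, -0.0]
contact_force: [-0.3, -0.3, -0.4]
opening: 0.21
```

```bash
cat > yfit.py <<'E'
from look2 import *
def rays(n): return load(n)
def yfit(tag,tcp,jd,x0=(0,0,-.012,0,-.45),show=True,maskhub=True):
    # plate frame: local +y along jaw(jd) ; theta about local y: hub+x side up = local -x up => theta negative in toolpose
    pf=toolpose(tcp,jd); Rm,t=pf(x0); views=[]
    for i,n in enumerate(["w"+tag,"s"+tag]):
        im,K,T=load(n); m=colmask(im,'y'); hsv=cv2.cvtColor(im,cv2.COLOR_RGB2HSV)
        v=vmask(im) if i==0 else ~((hsv[...,2]<55)&(hsv[...,1]<110))
        # exclude fixed yellow plate region
        P=np.vstack([p@np.diag([-1,-1,1.])for p in parts(True)]); 
        ex=np.zeros(m.shape,np.uint8)
        for p in parts(True):
            q=p@(hubfixed(HUB)[0]).T+hubfixed(HUB)[1]; cv2.fillConvexPoly(ex,cv2.convexHull(np.round(proj(q,K,T)).astype(np.int32)),1)
        ex=cv2.dilate(ex,np.ones((7,7) if i==0 else (3,3)))
        uv=proj([t],K,T)[0]; k=np.zeros(m.shape,np.uint8); cv2.circle(k,tuple(int(a) for a in uv),150 if i==0 else 32,1,-1)
        mm=render(parts(True),Rm,t,K,T,m.shape)[::S,::S]; near=cv2.dilate(mm,np.ones((31,31) if i==0 else (9,9)))
        v=v&~((ex>0)&(near==0)); m=m&(k>0)&(near>0)
        m=cv2.morphologyEx(m.astype(np.uint8),cv2.MORPH_CLOSE,np.ones((3,3))); v=v&((k>0))
        views.append((m,K,T,v))
    best=None
    for th in (x0[4],x0[4]-.15,x0[4]+.15):
        y=np.array(x0,float); y[4]=th; x,f=fitm(views[:1] if not maskhub else views,y,pf,True,(.004,.004,.004,.06,.1))
        if best is None or f<best[1]: best=(x,f)
    x,f=best; Rm,t=pf(x); H=Rm@np.diag([-1,-1,1.]); print("yfit",x.round(4),np.degrees(x[3:]).round(2),round(f,4),inhub(H,t))
    if show:
        im,K,T=load("w"+tag); draw(im,K,T,Rm,t,True,"yo_w",(40,20,340,384),2); im,K,T=load("s"+tag); draw(im,K,T,Rm,t,True,"yo_s",(205,150,325,290),4)
        a=cv2.imread("pics/yo_w.png"); b=cv2.imread("pics/yo_s.png"); h=max(a.shape[0],b.shape[0]); g=lambda z:np.pad(z,((0,h-z.shape[0]),(0,0),(0,0)))
        o=np.hstack([g(a),g(b)]); sc=800/o.shape[1]; cv2.imwrite(f"pics/Y{tag}.png",cv2.resize(o,None,fx=sc,fy=sc))
    return Rm,t
def st():
    s=monitor.get_state(); M=R.from_quat(s["tcp_rot"]).as_matrix(); jd=np.degrees(np.arctan2(M[1,1],M[0,1])); print(round(s["time"],2),s["eef_pos"].round(4),round(jd,2),round(s["opening"],3),s["contact_force"].round(1),s["wrist_torque"].round(2)); return s["eef_pos"],jd
E
python3 - <<'E'
from yfit import *
tcp,jd=st(); snap("wrist","w21"); snap("scene","s21")
Rm,t=yfit("21",tcp,jd)
E
```

```text
24.55 [ 0.5039 -0.0528  0.1903] -95.15 0.21 [-0.3 -0.3 -0.4] [-0.1  -0.    0.09]
yfit [-2.000e-04 -2.200e-03 -1.080e-02 -4.080e-02 -4.036e-01] [ -2.33 -23.13] 0.071 (array([-27.9,  10.5, 113.5]), 'yaw -0.1  tiltY 6.9 rollX 2.3')
```

View pics/Y21.png

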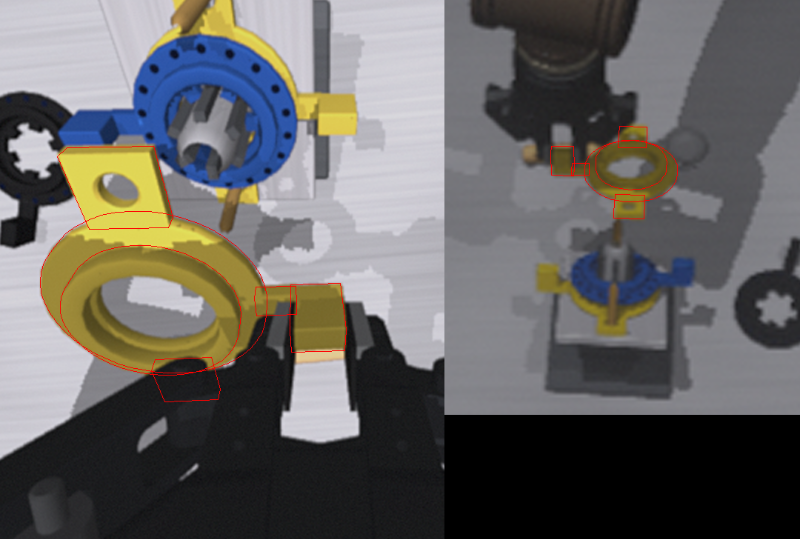

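```bash
python3 - <<'E'
from yfit import *
im,K,T=load("w21"); crop(im,55,85,215,205,5,"y21a"); crop(im,145,125,225,205,7,"y21b")
E
```

```text
(no output)
```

View pics/y21a.png

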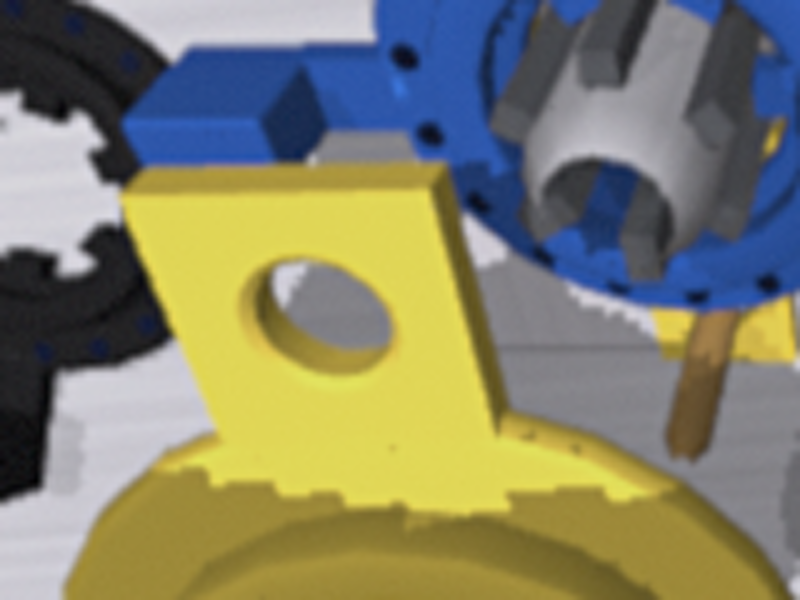

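View pics/y21b.png

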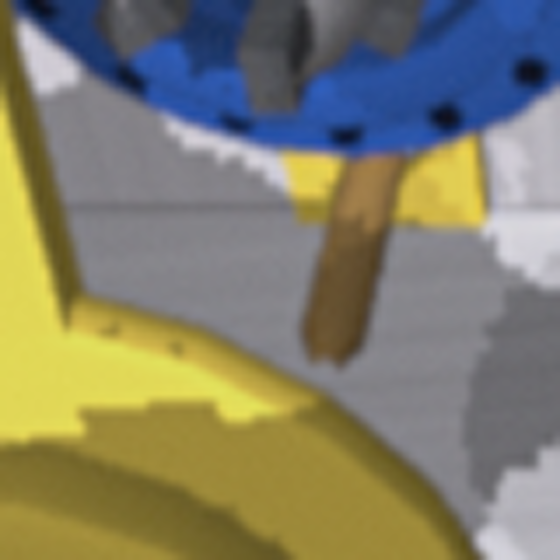

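```bash
cat >> yfit.py <<'E'
def ypnp(tag,tcp,jd,x0,pts,soft=True):
    """pts: list of (local mm, uv). params dx,dy,dz,roll,theta,yaw"""
    im,K,T=load("w"+tag); L=np.array([p[0] for p in pts])/1000; U=np.array([p[1] for p in pts])
    def pose(p):
        Y=R.from_euler('z',jd-90+np.degrees(p[5]),degrees=True); Rm=(Y*R.from_euler('y',-p[4])*R.from_euler('x',p[3])).as_matrix()
        lug=np.array(tcp)+Y.as_matrix()@p[:3]; return Rm,lug-Rm@np.array([0,.062,.019])
    def f(p):
        Rm,t=pose(p); r=((proj(L@Rm.T+t,K,T)-U)/.6).ravel()
        return np.r_[r,(p[:3]-[.0005,0,-.0115])/.0015,p[5]/.03]
    r=least_squares(f,np.r_[x0,0] if len(x0)==5 else x0); Rm,t=pose(r.x); H=Rm@np.diag([-1,-1,1.])
    print("ypnp",r.x.round(4),"res px",(np.abs(r.fun[:2*len(L)])*.6).round(1),np.degrees(r.x[3:]).round(1),inhub(H,t)); return Rm,t,r.x
E
python3 - <<'E'
from yfit import *
c=lambda x,y:(55+(x+.5)/5-.5,85+(y+.5)/5-.5)
pts=[((-65,13,6),c(432,188)),((-65,-13,6),c(127,200)),((-65,13,0),c(445,165)),((-65,-13,0),c(143,170)),((-52,0,6),c(318,317)),((-39.9,13,6),c(495,435)),((-39.9,-13,6),c(220,437))]
tcp,jd=np.array([.5039,-.0528,.1903]),-95.15
Rm,t,p=ypnp("21",tcp,jd,(0,-.002,-.011,-.04,-.4),pts)
im,K,T=load("w21"); draw(im,K,T,Rm,t,True,"y21o",(40,60,240,240),3.5)
H=Rm@np.diag([-1,-1,1.])
for yaw in (0,):
    plan(H,t,tcp,yaw,(0,0,70),ref=(0,0,.003))
E
```

```text
ypnp [-0.0007 -0.002  -0.0121 -0.0839 -0.3779 -0.0092] res px [0.4 0.2 1.3 0.7 0.4 0.6 1.3 0.2 0.6 1.7 0.4 1.  0.  0.6] [ -4.8 -21.7  -0.5] (array([-27.6,  11. , 114.5]), 'yaw -0.6  tiltY 8.3 rollX 4.5')
shift mm [ 46.1 -14.8 -27.6] units [ 0.1537 -0.0493 -0.0919] turn 0.0 (array([-0.4,  0.2, 67. ]), 'yaw -0.6  tiltY 8.3 rollX 4.5')
```

View pics/y21o.png

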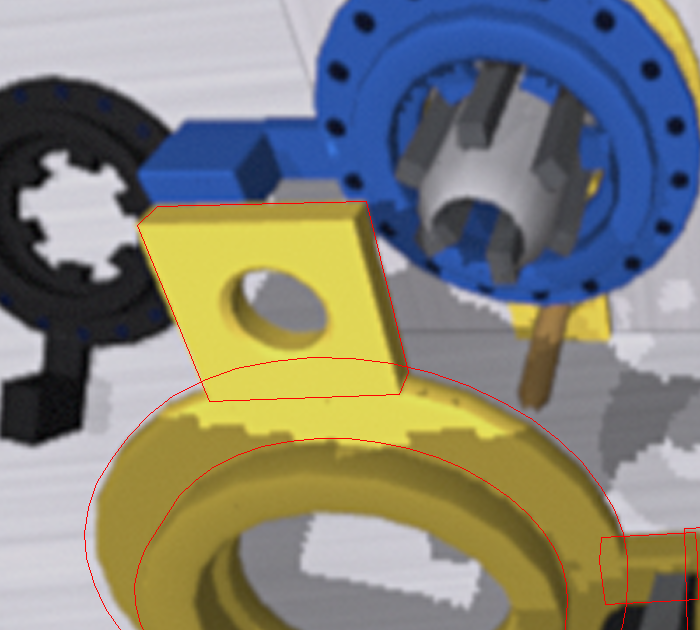

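>>> send_rows([
  [0.02, 0, -0.09, 0],
  [0.03, 0, -0.17, 0],
  [0.03, 0, -0.19, 0],
  [0.03, 0, -0.2, 0],
  [0.03, 0, -0.208, 0],
  [0.03, 0, -0.216, 0],
  [0.03, 0, -0.224, 0],
  [0.03, 0, -0.23, 0],
  [0.03, 0, -0.23, 0],
], newtons=25)

```text
time: 25.78
eef_pos: [0.514, -0.0531, 0.124]
tcp_rot: [0.999, -0.045, 0.001, 0.0]
contact_force: [-4.8, -1.0, 6.9]
opening: 0.211
```

>>> send_rows([
  [-0.02, 0, 0.08, 0],
  [-0.03, 0, 0.18, 0],
  [-0.03, 0, 0.23, 0],
  [-0.03, 0, 0.23, 0],
  [-0.03, 0, 0.23, 0],
], newtons=50)

```text
time: 26.4
eef_pos: [0.5038, -0.0528, 0.1902]
tcp_rot: [0.999, -0.045, -0.001, -0.0]
contact_force: [-0.1, 0.5, -1.2]
opening: 0.212
```

```bash
python3 - <<'E'
from yfit import *
tcp,jd=st(); snap("wrist","w22"); snap("scene","s22")
Rm,t=yfit("22",tcp,jd); im,K,T=load("w22"); crop(im,45,85,205,205,5,"y22a")
E
```

```text
26.4 [ 0.5038 -0.0528  0.1902] -95.14 0.212 [-0.1  0.5 -1.2] [-0.01  0.02 -0.01]
yfit [-0.0009 -0.0015 -0.0091 -0.0403 -0.5202] [ -2.31 -29.8 ] 0.078 (array([-24.6,   9.9, 114.4]), 'yaw -0.1  tiltY 0.2 rollX 2.2')
```

View pics/Y22.png

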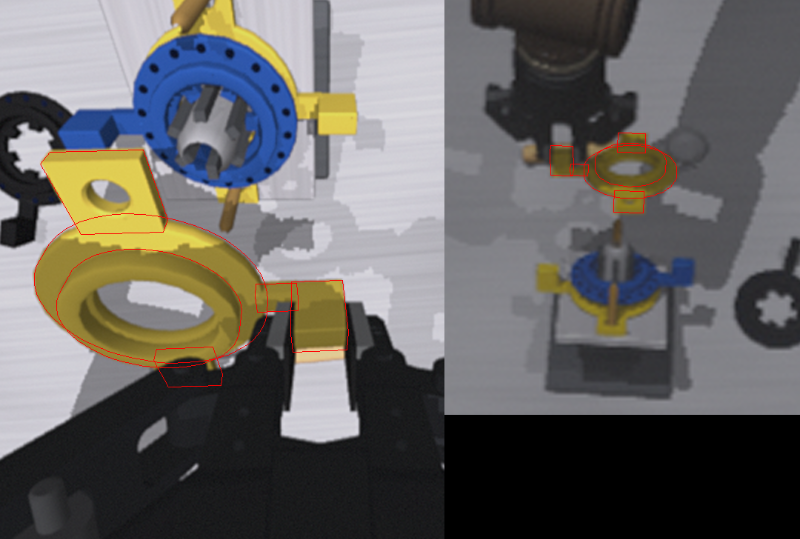

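View pics/y22a.png

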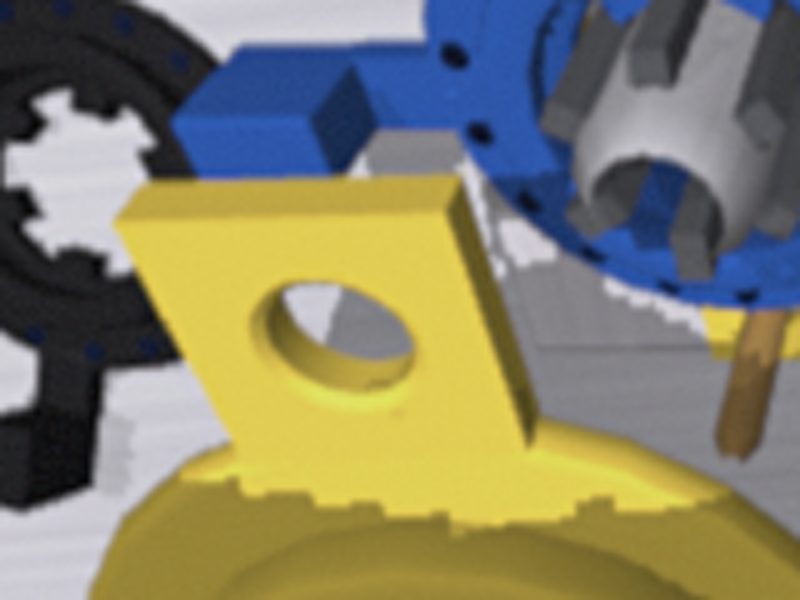

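```bash
python3 - <<'E'
from yfit import *
c=lambda x,y:(45+(x+.5)/5-.5,85+(y+.5)/5-.5)
pts=[((-65,13,6),c(447,209)),((-65,-13,6),c(118,223)),((-65,13,0),c(461,177)),((-65,-13,0),c(148,182)),((-52,0,6),c(333,336)),((-39.9,13,6),c(529,446))]
tcp,jd=np.array([.5038,-.0528,.1902]),-95.14
for x0 in ((0,-.002,-.011,-.04,-.5),):
    Rm,t,p=ypnp("22",tcp,jd,x0,pts)
H=Rm@np.diag([-1,-1,1.]); plan(H,t,tcp,0,(0,0,70),ref=(0,0,.003)); plan(H,t,tcp,p[5]*-57.3,(0,0,70),ref=(0,0,.003))
im,K,T=load("w22"); draw(im,K,T,Rm,t,True,"y22o",(30,60,230,240),3.5)
pf=toolpose(tcp,jd); Rm,t=pf((-.0009,-.0015,-.0091,-.0403,-.5202)); plan(Rm@np.diag([-1,-1,1.]),t,tcp,0,(0,0,70),ref=(0,0,.003))
E
```

```text
ypnp [-0.0013 -0.0019 -0.011  -0.0715 -0.4944 -0.008 ] res px [0.4 0.3 0.1 0.6 0.3 0.7 0.1 0.  1.2 1.7 0.8 0.5] [ -4.1 -28.3  -0.5] (array([-25.1,  10.7, 114.3]), 'yaw -0.5  tiltY 1.7 rollX 3.8')
shift mm [ 44.3 -14.4 -28.5] units [ 0.1476 -0.048  -0.0949] turn 0.0 (array([-0.1,  0.2, 67. ]), 'yaw -0.5  tiltY 1.7 rollX 3.8')
shift mm [ 44.8 -14.5 -28.5] units [ 0.1493 -0.0483 -0.0949] turn 0.0012766057777509917 (array([-0.1,  0.2, 67. ]), 'yaw -0.1  tiltY 1.7 rollX 4.0')
shift mm [ 44.  -13.6 -28.8] units [ 0.1467 -0.0453 -0.0959] turn 0.0 (array([-0. ,  0.1, 67. ]), 'yaw -0.1  tiltY 0.2 rollX 2.2')
```

View pics/y22o.png

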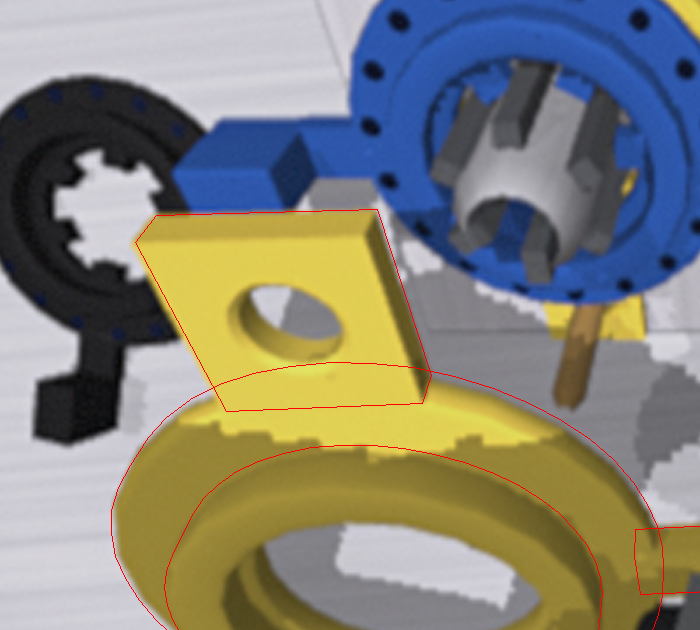

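>>> send_rows([
  [0.04, -0.02, -0.01, 0],
  [0.09, -0.035, -0.03, 0],
  [0.13, -0.047, -0.06, 0],
  [0.147, -0.047, -0.085, 0],
  [0.147, -0.047, -0.09, 0],
  [0.147, -0.047, -0.09, 0],
])

```text
time: 27.25
eef_pos: [0.5481, -0.067, 0.1642]
tcp_rot: [0.999, -0.045, -0.0, -0.0]
contact_force: [0.5, 0.6, -0.5]
opening: 0.213
```

```bash
python3 - <<'E'
from yfit import *
tcp,jd=st(); snap("wrist","w23"); snap("scene","s23")
im,K,T=load("w23"); crop(im,50,20,310,215,3,"y23a")
for n in("w22","w18"):
    im,K,T=load(n); R0=hubR(HUB[2]); t0=hubpt(HUB,(0,0,14)); D=dots(im); D=D[(D[:,0]>100)]; Rm,t=pnp(im,K,T,R0,t0,D); print(inhub(Rm,t))
im,K,T=load("w22"); drawhub(im,K,T,"w22h",(60,0,240,180),4.4)
E
```

```text
27.25 [ 0.5481 -0.067   0.1642] -95.13 0.213 [ 0.5  0.6 -0.5] [ 0.01 -0.02 -0.02]
n 16 rms px 0.09
(array([-2.3,  0.6, 13.1]), 'yaw 0.2  tiltY 0.2 rollX 0.0')
n 14 rms px 0.08
(array([-2.4,  0.6, 12.8]), 'yaw 0.2  tiltY -0.1 rollX -0.3')
```

View pics/w22h.png

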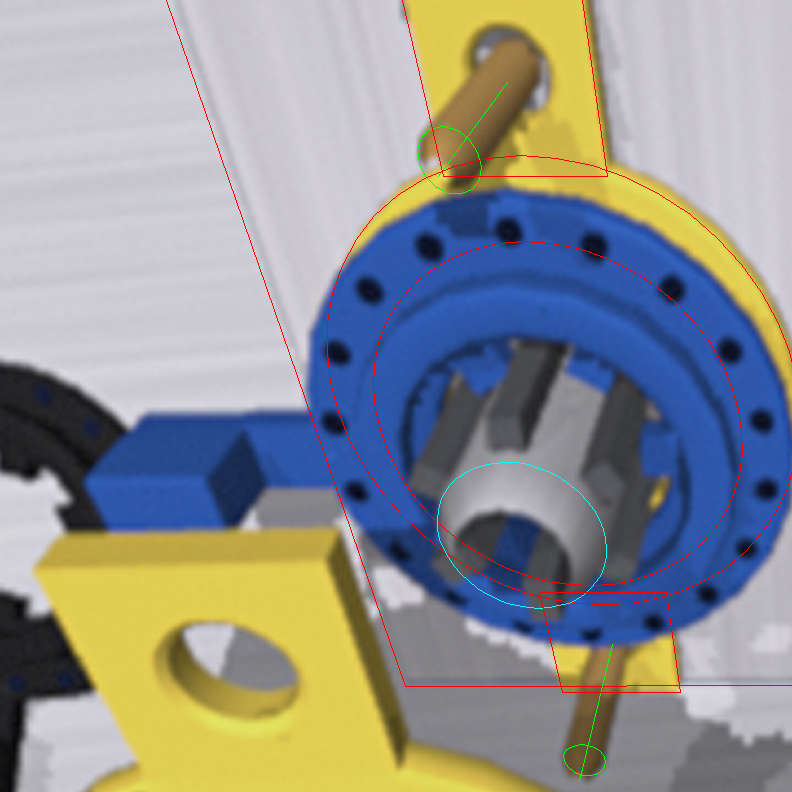

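View pics/y23a.png

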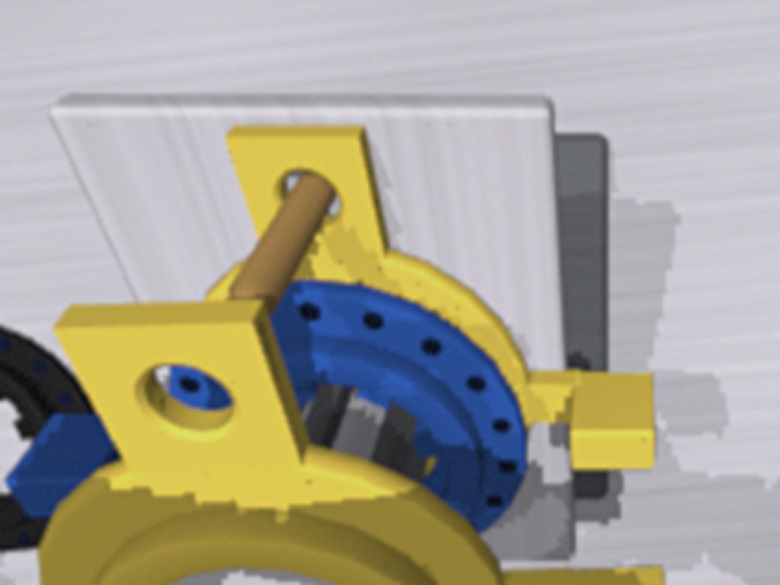

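```bash
python3 - <<'E'
from yfit import *
im,K,T=load("w23"); c=lambda x,y:(50+(x+.5)/3-.5,20+(y+.5)/3-.5)
pts=[((65,13,6),c(230,131)),((65,-13,6),c(362,129)),((68,50,0),c(52,108)),((68,-50,0),c(549,106)),((6,-52,24),c(572,433)),((6,-72,24),c(653,428)),((-6,-52,24),c(573,468)),((-6,-72,24),c(655,466)),((-68,-50,0),c(573,555))]
L=np.array([p[0] for p in pts]);U=np.array([p[1] for p in pts])
f=lambda h:(proj(np.array([hubpt(h[:3],p)+[0,0,h[3]] for p in L]),K,T)-U).ravel()
r=least_squares(f,np.r_[HUB,0],loss='soft_l1'); print(r.x.round(4),f(r.x).round(1))
f3=lambda h:f(np.r_[h,0]); r3=least_squares(f3,HUB,loss='soft_l1'); print(r3.x.round(4),f3(r3.x).round(1)); print("prior res",f3(HUB).round(1))
tcp,jd=np.array([.5481,-.067,.1642]),-95.13
crop(im,50,100,210,220,5,"y23b")
E
```

```text
[ 0.597  -0.0069 -0.0937 -0.0015] [ 0.   0.8  0.3  1.7 -1.2 -0.9  1.2  0.5 -0.8 -2.1  0.9 -0.3 -0.5 -1.
 -0.4 -0.2  0.8  1.2]
[ 0.5969 -0.0072 -0.0941] [-0.6  0.4  0.   1.3 -2.4 -1.4  1.5  0.1 -0.5 -1.6  1.4  0.1 -0.3 -0.5
  0.1  0.3  1.   1.8]
prior res [-2.3  2.5 -1.8  3.  -4.   1.1 -0.5  1.3 -1.6 -0.7  0.3  0.9 -1.2  0.4
 -0.9  1.   0.6  2.5]
```

View pics/y23b.png

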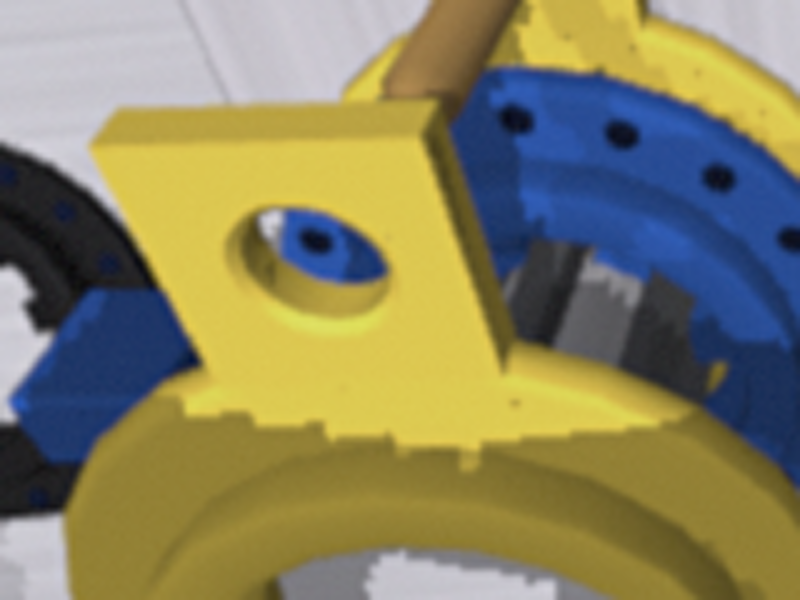

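```bash
sed -i 's/^HUB=.*/HUB=np.array([.597,-.007,-.0915])/' holes.py; python3 - <<'E'
from yfit import *
c=lambda x,y:(50+(x+.5)/5-.5,100+(y+.5)/5-.5)
pts=[((-65,13,6),c(422,140)),((-65,-13,6),c(92,149)),((-65,13,0),c(438,101)),((-65,-13,0),c(121,107)),((-52,0,6),c(308,263)),((-39.9,13,6),c(503,371))]
tcp,jd=np.array([.5481,-.067,.1642]),-95.13
Rm,t,p=ypnp("23",tcp,jd,(0,-.002,-.011,-.04,-.5),pts); H=Rm@np.diag([-1,-1,1.])
plan(H,t,tcp,-.5,(0,0,53),ref=(0,0,.003))
Rm,t=yfit("23",tcp,jd,x0=(0,-.002,-.011,-.04,-.5)); H=Rm@np.diag([-1,-1,1.])
plan(H,t,tcp,-.5,(0,0,53),ref=(0,0,.003))
E
```

```text
ypnp [-0.0011 -0.002  -0.0113 -0.0655 -0.5189 -0.015 ] res px [0.4 0.2 0.3 0.6 0.  0.1 0.  0.1 1.2 1.5 0.4 0.4] [ -3.8 -29.7  -0.9] (array([ 0.6,  0.8, 68.9]), 'yaw -0.6  tiltY 0.3 rollX 3.4')
shift mm [  8.2  -1.3 -16.7] units [ 0.0274 -0.0044 -0.0555] turn -0.001388888888888889 (array([-0. ,  0.2, 50. ]), 'yaw -1.1  tiltY 0.3 rollX 3.1')
yfit [-0.0009 -0.002  -0.0103 -0.0464 -0.5233] [ -2.66 -29.98] 0.0865 (array([ 0.3,  0.6, 69.1]), 'yaw 0.1  tiltY 0.0 rollX 2.7')
shift mm [  8.7  -1.2 -16.7] units [ 0.029  -0.004  -0.0556] turn -0.001388888888888889 (array([-0. ,  0.1, 50. ]), 'yaw -0.3  tiltY 0.0 rollX 2.5')
```

View pics/Y23.png

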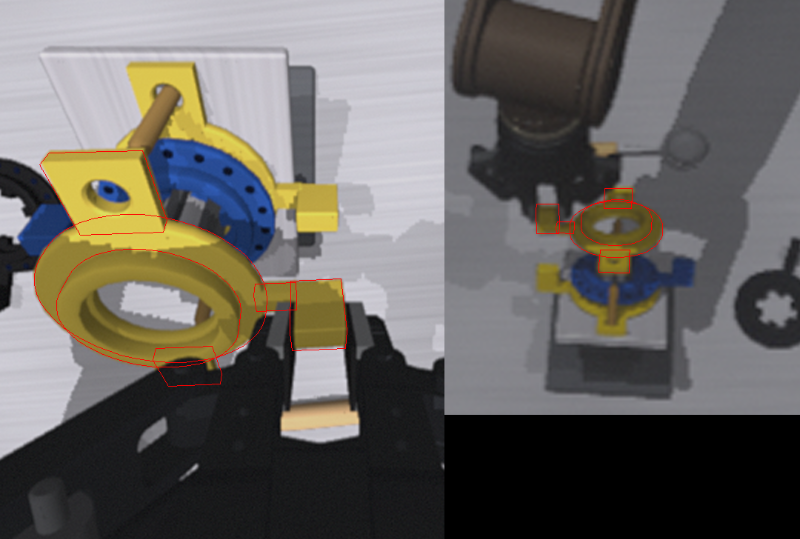

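>>> send_rows([
  [0.007, -0.001, -0.013, 0],
  [0.014, -0.002, -0.026, 0],
  [0.021, -0.003, -0.04, 0],
  [0.0275, -0.0042, -0.052, 0],
  [0.0275, -0.0042, -0.052, 0],
  [0.0275, -0.0042, -0.052, 0],
])

```text
time: 28.1
eef_pos: [0.5567, -0.0684, 0.1489]
tcp_rot: [0.999, -0.045, 0.0, -0.0]
contact_force: [0.0, -0.2, -1.0]
opening: 0.216
```

```bash
python3 - <<'E'
from yfit import *
tcp,jd=st(); snap("wrist","w24"); snap("scene","s24")
im,K,T=load("w24"); crop(im,50,60,250,210,4,"y24a")
Rm,t=yfit("24",tcp,jd,x0=(-.001,-.002,-.0105,-.05,-.52)); H=Rm@np.diag([-1,-1,1.])
plan(H,t,tcp,0,(0,0,40),ref=(0,0,.003))
E
```

```text
28.1 [ 0.5567 -0.0684  0.1489] -95.14 0.216 [ 0.  -0.2 -1. ] [-0.05  0.01 -0.  ]
yfit [-0.0015 -0.0021 -0.0118 -0.0603 -0.52  ] [ -3.46 -29.79] 0.0791 (array([-0.2,  0.4, 50.9]), 'yaw 0.1  tiltY 0.2 rollX 3.5')
shift mm [  7.1  -0.8 -11.9] units [ 0.0236 -0.0027 -0.0396] turn 0.0 (array([-0. ,  0.2, 37. ]), 'yaw 0.1  tiltY 0.2 rollX 3.5')
```

View pics/y24a.png

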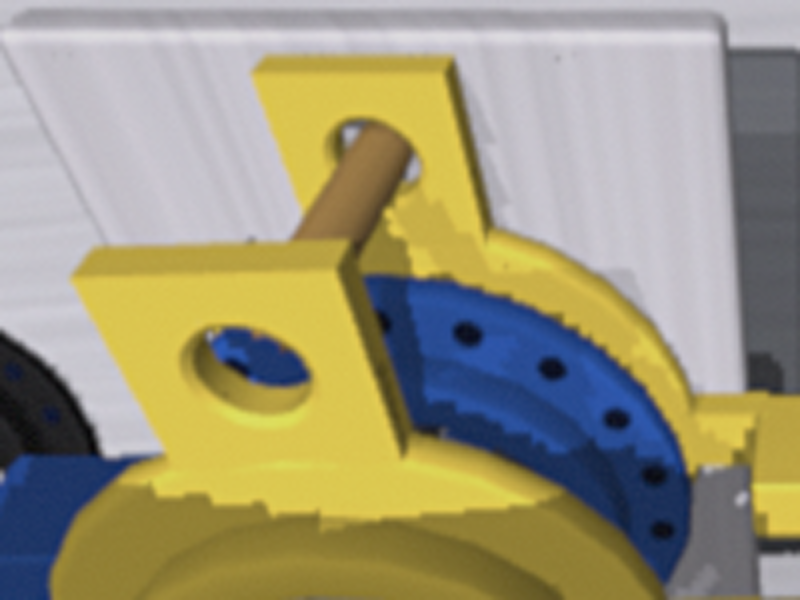

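View pics/Y24.png

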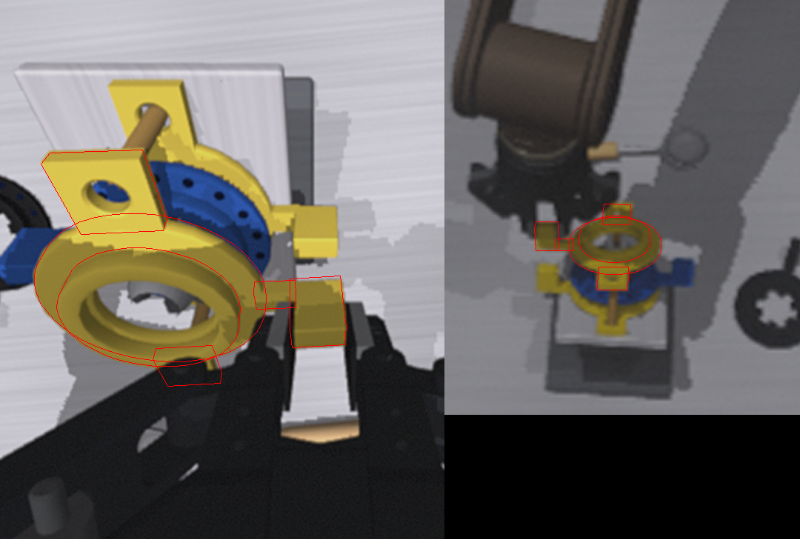

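>>> send_rows([
  [0.004, -0.0004, -0.007, 0],
  [0.008, -0.0008, -0.014, 0],
  [0.012, -0.0013, -0.0202, 0],
  [0.012, -0.0013, -0.0202, 0],
  [0.012, -0.0013, -0.0202, 0],
])

```text
time: 28.82
eef_pos: [0.5602, -0.0687, 0.1428]
tcp_rot: [0.999, -0.045, -0.0, 0.0]
contact_force: [-0.9, 0.1, -1.0]
opening: 0.211
```

```bash
python3 - <<'E'
from yfit import *
tcp,jd=st(); snap("wrist","w25"); snap("scene","s25")
im,K,T=load("w25"); crop(im,50,60,250,260,3,"y25a"); im,K,T=load("s25"); crop(im,225,200,305,270,7,"y25b")
Rm,t=yfit("25",tcp,jd,x0=(-.001,-.002,-.0105,-.05,-.52)); H=Rm@np.diag([-1,-1,1.])
plan(H,t,tcp,0,(0,0,40),ref=(0,0,.003))
E
```

```text
28.82 [ 0.5602 -0.0687  0.1428] -95.14 0.211 [-0.9  0.1 -1. ] [-0.08 -0.02 -0.02]
yfit [-0.0013 -0.0021 -0.0122 -0.065  -0.5227] [ -3.72 -29.95] 0.1153 (array([-0.5,  0.4, 43.8]), 'yaw 0.1  tiltY 0.0 rollX 3.8')
shift mm [ 3.8 -0.5 -5.7] units [ 0.0126 -0.0017 -0.0188] turn 0.0 (array([-0. ,  0.2, 37. ]), 'yaw 0.1  tiltY 0.0 rollX 3.8')
```

View pics/y25a.png

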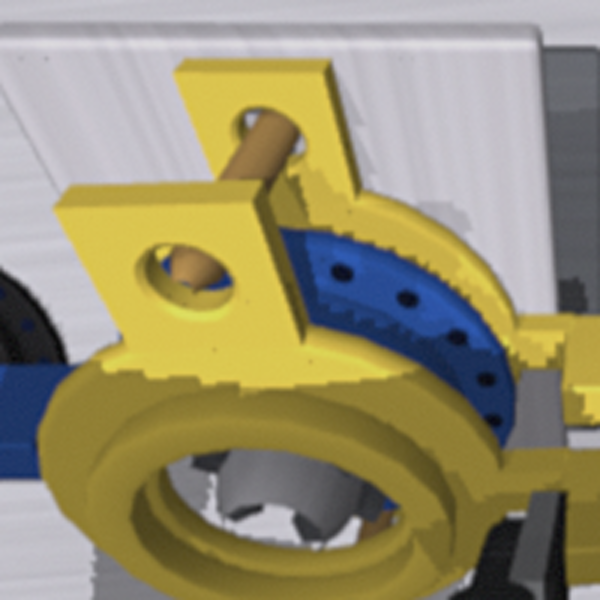

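View pics/y25b.png

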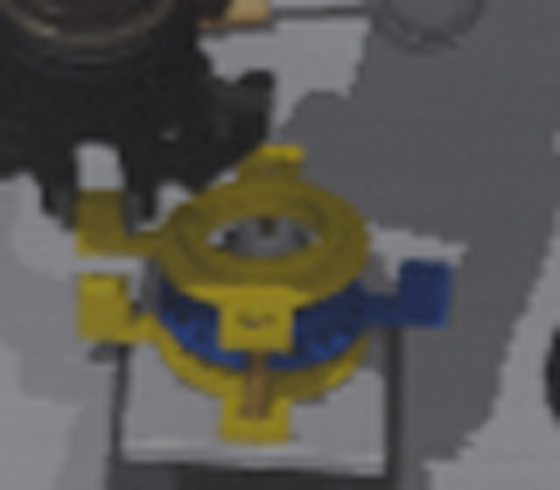

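>>> send_rows([
  [0.006, -0.0005, -0.009, 0],
  [0.011, -0.001, -0.017, 0],
  [0.016, -0.0014, -0.026, 0],
  [0.0213, -0.0018, -0.0346, 0],
  [0.0213, -0.0018, -0.0346, 0],
  [0.0213, -0.0018, -0.0346, 0],
])

```text
time: 29.68
eef_pos: [0.5665, -0.0692, 0.1323]
tcp_rot: [0.999, -0.045, -0.0, -0.0]
contact_force: [-0.8, 0.7, -2.1]
opening: 0.213
```

```bash
python3 - <<'E'
from yfit import *
tcp,jd=st(); snap("wrist","w26"); snap("scene","s26")
im,K,T=load("w26"); crop(im,50,60,250,260,3,"y26a"); im,K,T=load("s26"); crop(im,225,200,305,270,7,"y26b")
Rm,t=yfit("26",tcp,jd,x0=(-.001,-.002,-.0105,-.05,-.52)); H=Rm@np.diag([-1,-1,1.])
plan(H,t,tcp,0,(0,0,31),ref=(0,0,.003))
E
```

```text
29.68 [ 0.5665 -0.0692  0.1323] -95.13 0.213 [-0.8  0.7 -2.1] [-0.03  0.1   0.03]
yfit [-0.002  -0.0022 -0.013  -0.077  -0.5093] [ -4.41 -29.18] 0.1985 (array([-0.3,  0.7, 31.2]), 'yaw 0.1  tiltY 0.8 rollX 4.5')
shift mm [ 1.7 -0.6 -2.6] units [ 0.0058 -0.0021 -0.0088] turn 0.0 (array([-0. ,  0.2, 28. ]), 'yaw 0.1  tiltY 0.8 rollX 4.5')
```

View pics/y26a.png

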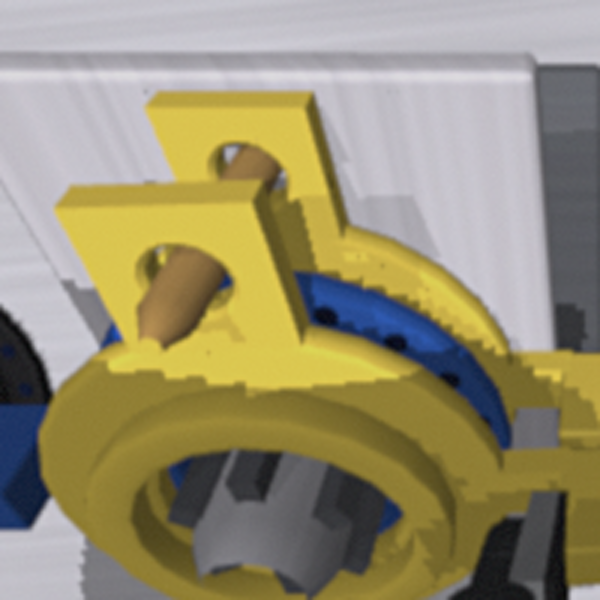

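View pics/y26b.png

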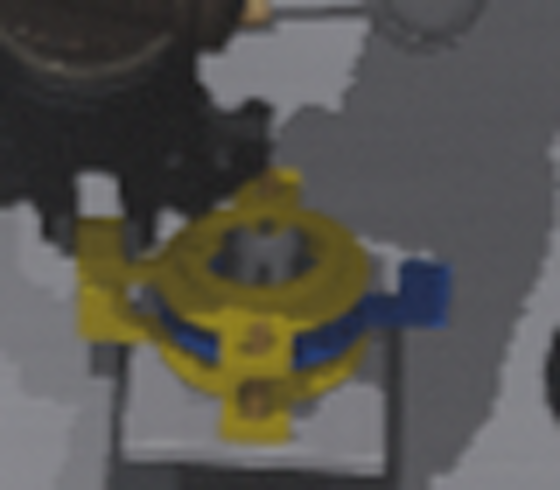

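>>> send_rows([
  [0.001, 0, -0.002, 0],
  [0.002, -0.0002, -0.004, 0],
  [0.002, -0.0002, -0.004, 0],
])

```text
time: 30.15
eef_pos: [0.5672, -0.0693, 0.1312]
tcp_rot: [0.999, -0.045, -0.0, -0.0]
contact_force: [-1.0, 1.4, -1.3]
opening: 0.213
```

>>> send_rows([
  [0, 0, 0, 0],
  [0, 0, 0, 0],
  [0, 0, 0, 0],
  [0, 0, 0, 0],
], jaw=0.7)

```text
time: 30.65
eef_pos: [0.5674, -0.0694, 0.1314]
tcp_rot: [0.999, -0.045, 0.0, 0.0]
contact_force: [-0.3, -0.6, -0.5]
opening: 0.296
```

```bash
python3 - <<'E'
from yfit import *
tcp,jd=st(); snap("wrist","w27"); snap("scene","s27")
im,K,T=load("w27"); crop(im,50,60,300,260,3,"y27a"); im,K,T=load("s27"); crop(im,225,200,305,270,7,"y27b")
E
```

```text
30.65 [ 0.5674 -0.0694  0.1314] -95.14 0.296 [-0.3 -0.6 -0.5] [0.   0.01 0.07]
```

View pics/y27a.png

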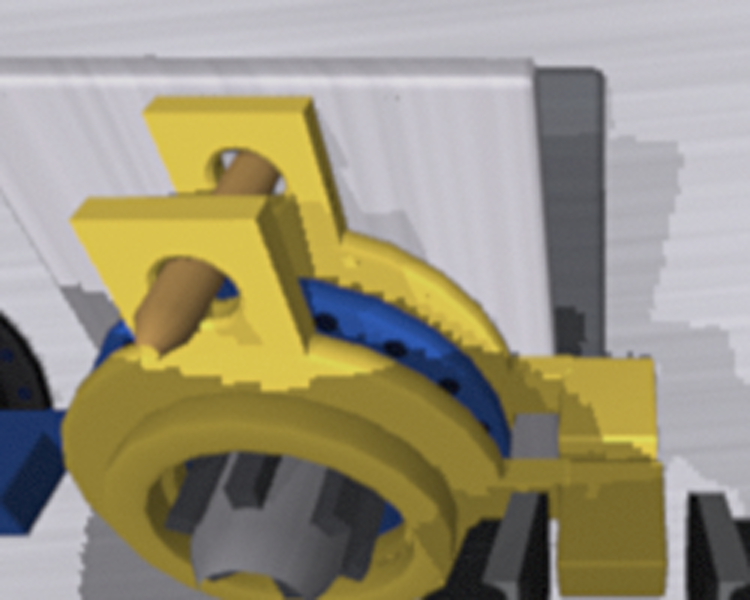

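View pics/y27b.png

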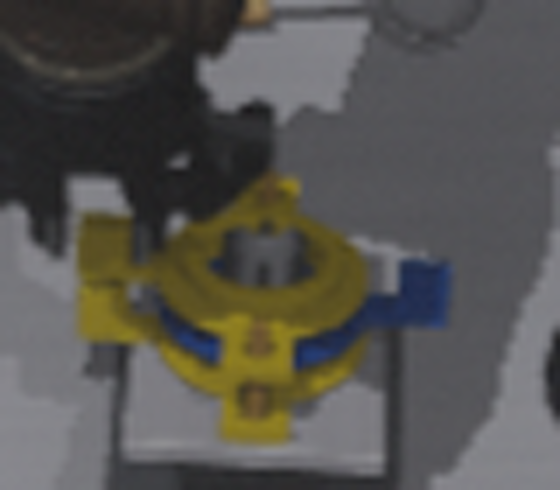

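>>> send_rows([
  [0, 0.004, 0, 0],
  [0, 0.004, 0.005, 0],
  [0, 0.004, 0.02, 0],
  [0, 0.004, 0.05, 0],
  [0, 0.004, 0.1, 0],
  [-0.06, 0, 0.2, 0],
  [-0.15, 0, 0.3, 0],
  [-0.22, 0, 0.35, 0],
  [-0.22, 0, 0.35, 0],
  [-0.22, 0, 0.35, 0],
])

```text
time: 32.0
eef_pos: [0.5016, -0.0693, 0.2364]
tcp_rot: [0.999, -0.045, 0.0, 0.0]
contact_force: [-0.2, 0.1, -0.7]
opening: 0.298
```

```bash
python3 - <<'E'
from yfit import *
tcp,jd=st(); im,K,T=snap("wrist","w28"); R0=hubR(HUB[2]); t0=hubpt(HUB,(0,0,28))
draw(im,K,T,R0@np.diag([-1,-1,1.]),t0,True,"y28o",(70,0,340,240),2.9)
im,K,T=snap("scene","s28"); draw(im,K,T,R0@np.diag([-1,-1,1.]),t0,True,"y28s",(225,195,305,275),7)
D=dots(load("w28")[0]); print(len(D)); 
Rm,t=pnp(*load("w28"),R0,hubpt(HUB,(0,0,14)),D) if len(D)>4 else (R0,t0); print(inhub(Rm,t))
E
```

```text
32.0 [ 0.5016 -0.0693  0.2364] -95.14 0.298 [-0.2  0.1 -0.7] [-0.05 -0.01  0.02]
0
(array([-0., -0., 28.]), 'yaw 0.0  tiltY 0.0 rollX 0.0')
```

View pics/y28o.png

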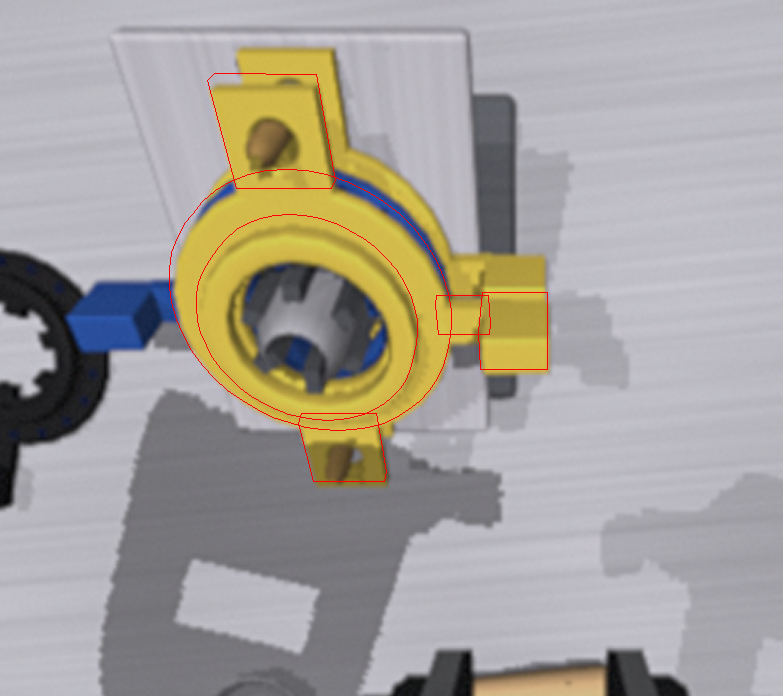

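View pics/y28s.png

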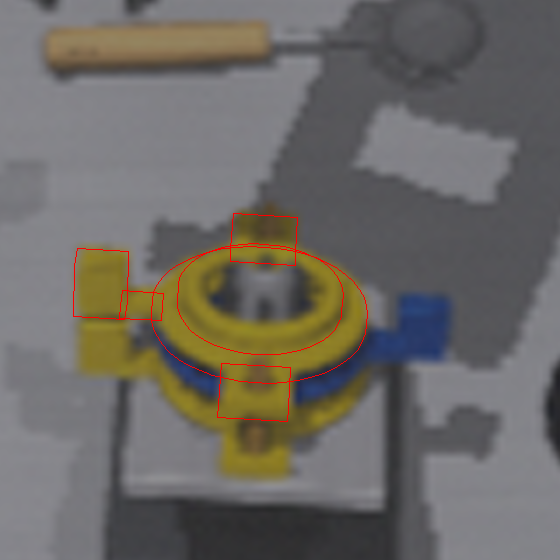

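```bash
python3 - <<'E'
from yfit import *
im,K,T=load("w28"); drawhub(im,K,T,"h28",(70,0,340,200),2.9); crop(im,125,10,275,130,5,"y28c"); crop(im,120,80,270,180,5,"y28d")
E
```

```text
(no output)
```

View pics/h28.png

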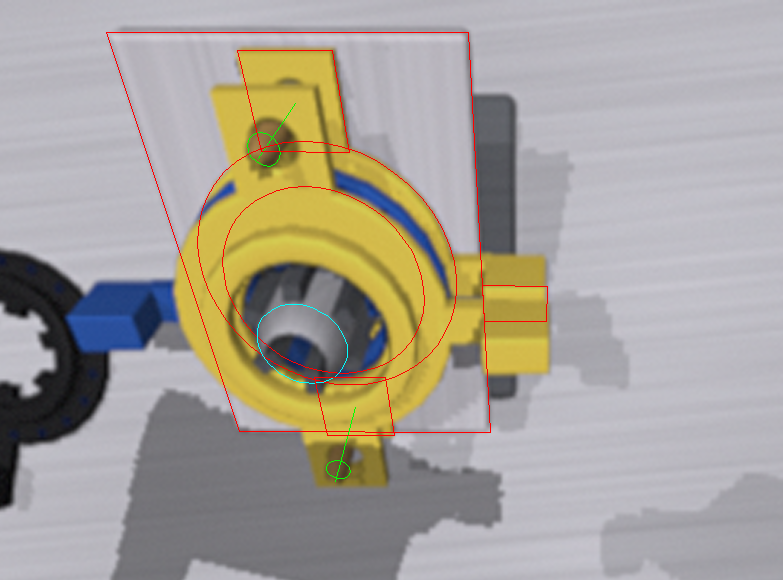

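View pics/y28c.png

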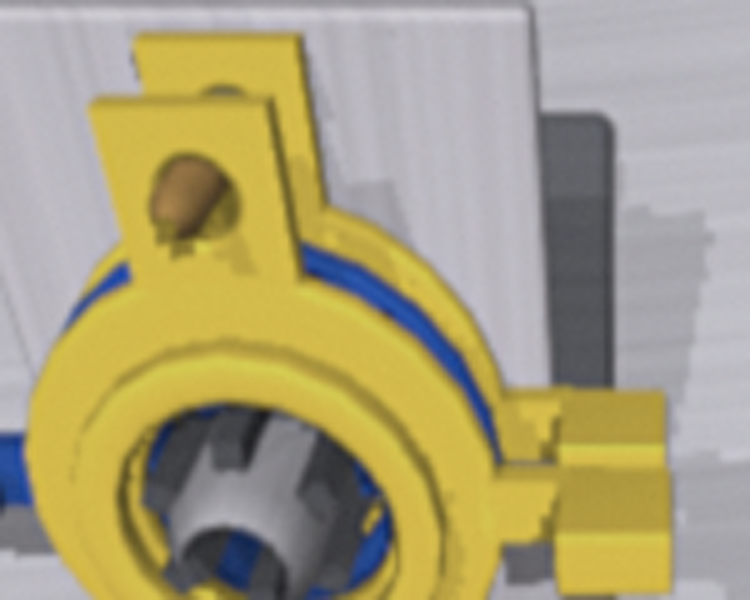

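View pics/y28d.png

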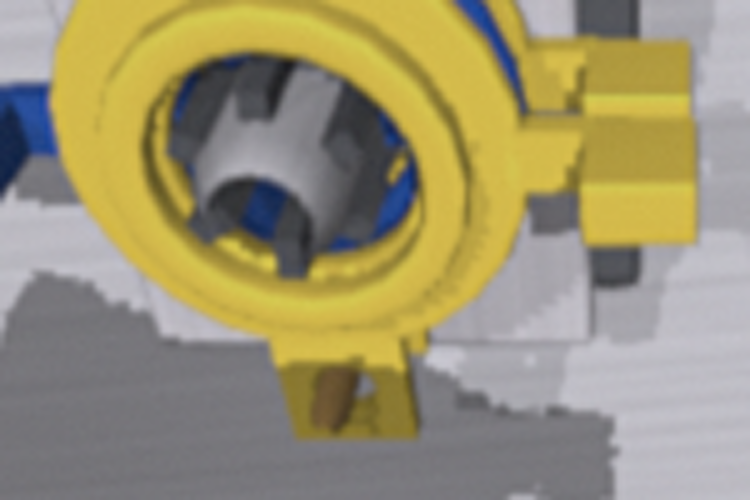

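```bash
cat > final.py <<'E'
from yfit import *
def platefit(w,pts,hub=HUB):
    im,K,T=load(w); L=np.array([p[0] for p in pts])/1000; U=np.array([p[1] for p in pts])
    H0=hubR(hub[2])@np.diag([-1,-1,1.]); t0=hubpt(hub,(0,0,28))
    f=lambda p:(proj(L@(H0@R.from_rotvec(p[:3]).as_matrix()).T+t0+p[3:]/10,K,T)-U).ravel()
    r=least_squares(f,np.zeros(6),loss='soft_l1'); Rm=H0@R.from_rotvec(r.x[:3]).as_matrix(); t=t0+r.x[3:]/10
    print("res",f(r.x).round(1)); print(inhub(Rm@np.diag([-1,-1,1.]),t)); 
    # seated prior: orientation fixed
    g=lambda q:f(np.r_[0,0,0,q]); r2=least_squares(g,np.zeros(3),loss='soft_l1'); print("orient fixed: res",g(r2.x).round(1),inhub(H0@np.diag([-1,-1,1.]),t0+r2.x/10)); return Rm,t
if __name__=="__main__":
    c=lambda x,y:(125+(x+.5)/5-.5,10+(y+.5)/5-.5); d=lambda x,y:(120+(x+.5)/5-.5,80+(y+.5)/5-.5)
    pts=[((-65,13,6),c(268,102)),((-65,-13,6),c(93,105)),((-39.9,13,6),c(300,278)),((-52,0,6),c(195,196)),((-6,52,24),c(558,535)),((-6,72,24),c(671,530)),((6,72,24),c(672,592)),((6,52,24),c(558,594)),((65,13,6),d(418,437)),((65,-13,6),d(300,440)),((52,0,6),d(343,397))]
    Rm,t=platefit("w28",pts); im,K,T=load("w28"); draw(im,K,T,Rm,t,True,"y28p",(70,0,340,200),2.9)
E
python3 final.py
```

```text
res [-0.   0.  -0.8 -0.4  0.1  0.5  1.   0.5 -1.  -0.8  0.5  0.1  0.2  0.2
 -0.2 -0.1  0.1  0.6 -0.8  0.1  0.7 -1.1]
(array([-2. , -0.9, 28.6]), 'yaw 0.4  tiltY 0.7 rollX -0.0')
orient fixed: res [ 0.2 -0.  -0.8 -0.7  0.2  0.5  1.1  0.4 -0.9 -0.4  0.6  0.6  0.2  0.7
 -0.2  0.2 -0.3  0.  -1.1 -0.6  0.4 -1.6] (array([-1.5, -0.9, 28.9]), 'yaw 0.0  tiltY 0.0 rollX 0.0')
```

View pics/y28p.png

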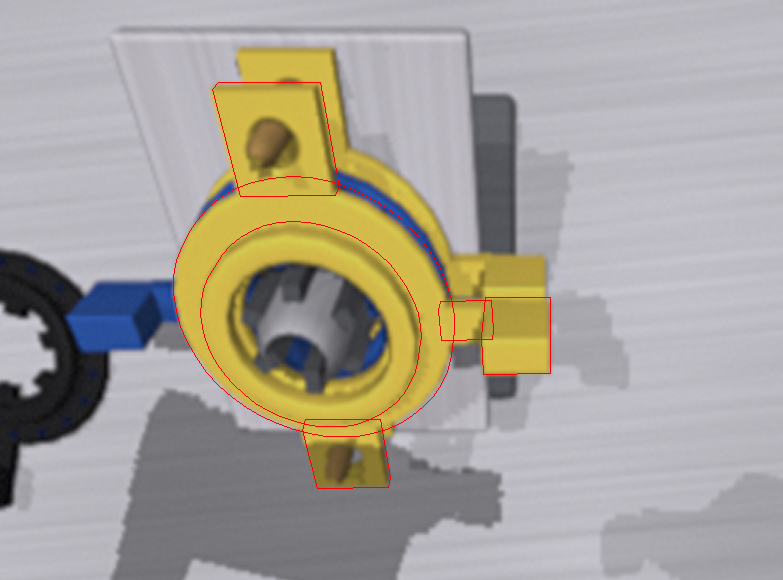

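View pics/s28.png

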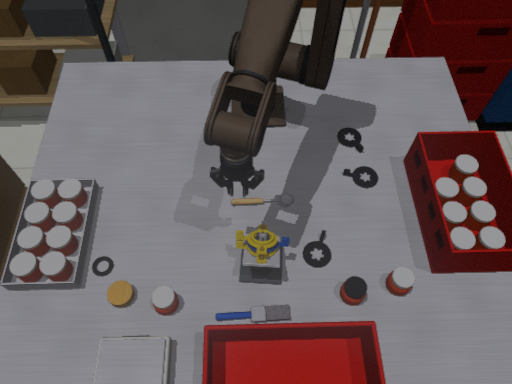

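The scene picture shows the pack on the hub at (263,245). The jars at (165,300), (354,290) and (400,281), the spoon at (262,200), the brush at (253,314), the ring at (103,266) and the lids at (121,293) are all at their starting pixels.

```bash
python3 - <<'E'
from yfit import *
st(); print(workorder.sign_off())
E
```

```text
32.1 [ 0.5014 -0.0693  0.2355] -95.14 0.301 [0.7 0.4 0.4] [0.03 0.01 0.01]
the job is handed in; nothing more can be done
None
```

The pack is rebuilt on the hub, with both parts released, and I handed the job in at about 32 s. Sign-off gives no verdict, so the results below come only from my own camera checks.

**Method:** The move commands could not tilt the tool. I gripped each lug along its 20 mm length instead, pressed the part against the hub tip so it swung about 30° in the grip, and checked that in the pictures. Each part was then lowered along the hub axis, the disc between the ribs and the plate over both dowels. Each was let go for the last 2–3 mm and settled flat.

**Last checks, in the hub's frame:**

| Part | x (mm) | y (mm) | z (mm) | Off parallel | Tab |
|---|---|---|---|---|---|
| Blue disc, before the plate went on | −2.3 | 0.6 | 13.1 (14 nominal) | within 0.2° | +y |
| Yellow plate, after release | −2.0 | −0.9 | 28.6 (28 nominal) | within 0.7° | −y |

The dowels show through both ear holes. The gripper is clear with about zero force, and in the scene picture every bystander is at its starting pixels.

**Problems and disagreements:**
- **First descent:** on the blue disc the arm lagged and one finger came down on top of the lug with about 13 N. The disc did not move, and I backed off and repeated it more slowly.
- **Disc height:** earlier views put the blue disc 2–4 mm below its nominal height. It cannot sit below its seat, so I take that as camera error, mostly from views where the gripper hid part of the disc.
- **Hub position:** wrist views from opposite sides disagreed by about 1 mm.
- **Disc after the plate:** the plate covers the disc, so I did not measure it again. Its tab is in place, and the plate's height fits a disc that is fully home.

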